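Unstack reagent cartridges into their analyser bays

TASK

Take the stack on the steel tray apart from the top down: first drop the spent orange cuvette strip lengthwise into the open red-rimmed mouth of the waste chute so that it slides down into the clear catch box, then set the green, the yellow and finally the blue reagent cartridge each in the loading bay of its own colour, flat on the floor between the two end stops, centred and square with the bay. Keep the cartridges upright throughout, and leave the two standing sample tubes where they are.

Things in the scene. Friction and masses are not known exactly. Their poses are not given: they have to be found in the camera images.
- strip: Spent cuvette strip: orange block 54 mm long (its x) x 14 wide (its y) x 30 high, with five black round wells on top; 25 g. Origin: centre of its underside, x along its length, z up. At the start it lies on the green cartridge, turned up to 0.6 rad from the cartridge's length.
- cart_green: Reagent cartridge with a green lid: cream box with green lid, 60 mm long (its x) x 48 wide (its y) x 32 high, two flat white dots on the lid near its ends; 120 g. Origin: centre of its underside, z up, x along its length. At the start third from the bottom of the stack, its length nearly in line with the cartridge below.
- cart_yellow: Reagent cartridge with a yellow lid: cream box with yellow lid, 100 mm long (its x) x 48 wide (its y) x 32 high, two flat white dots on the lid near its ends; 190 g. Origin: centre of its underside, z up, x along its length. At the start second from the bottom, between blue and green.
- cart_blue: Reagent cartridge with a blue lid: cream box with blue lid, 140 mm long (its x) x 48 wide (its y) x 32 high, two flat white dots on the lid near its ends; 260 g. Origin: centre of its underside, z up, x along its length. At the start the bottom of the stack, on a flat fixed steel tray 170 x 80 mm, 6 high.
- bay_green: Fixed loading bay for the green cartridge: plate with a green floor 80 mm long (x) x 66 wide (y), floor top 4 above the bench, a metal stop bar 8 thick across each end (80 between them), rising to 14 above the bench; long sides open. Origin: centre of its underside, x along its length, z up. Place and heading change each time.
- bay_yellow: Fixed loading bay for the yellow cartridge: plate with a yellow floor 120 mm long (x) x 66 wide (y), floor top 4 above the bench, a metal stop bar 8 thick across each end (120 between them), rising to 14 above the bench; long sides open. Origin: centre of its underside, x along its length, z up. Place and heading change each time.
- bay_blue: Fixed loading bay for the blue cartridge: plate with a blue floor 160 mm long (x) x 66 wide (y), floor top 4 above the bench, a metal stop bar 8 thick across each end (160 between them), rising to 14 above the bench; long sides open. Origin: centre of its underside, x along its length, z up. Place and heading change each time.
- chute: Fixed waste chute, 205 x 56 mm. Origin: under its middle, at bench level; x along its length, z up. White hopper at its -x end, mouth open upwards: red level rim at z 150, opening x -105 to -28, y -16 to 16. Inside, a 49 degree slope falls to +x into a closed clear catch box (x 0 to 90, floor z 6). The strip fits only with its length along x; let go level at rim height over the mouth's centre, it slides in.
- tube_red: Bystander: capped sample tube, red cap, standing in a round grey puck 34 mm across and 20 high; tube 15 across, cap 18 across, 98 high in all; 110 g, loose. Origin: centre of its underside, z up. To be left standing where it is.
- tube_purple: Bystander: capped sample tube, purple cap, standing in a round grey puck 34 mm across and 20 high; tube 15 across, cap 18 across, 98 high in all; 110 g, loose. Origin: centre of its underside, z up. To be left standing where it is.

How it is judged:
By the outcome, as a careful person would: the job done as asked, in the order asked, and still so for the second after the job is handed in, with the robot touching nothing.
It also fails if it takes over 136 s, if anything falls off the work surface, if the arm or the gripper's body presses on something with over 40 N, if the wrist force passes 120 N, or if a joint passes its speed limit or range.

ROBOT

A 6-joint arm with a two-finger parallel gripper is mounted at the origin on the work surface. World frame = base frame: x ahead of the robot, y to its left, z up, the work surface at z = 0. Lengths are in m, angles in rad, forces in N, time in s.
With the tool pointing down it reaches from about 0.25 to 0.775 m from the base axis. Payload 8.9 kg.
Tool frame: the origin (TCP) lies midway between the tips of the shut fingers; the grasp point (between the pads) lies 19 mm behind it; z points along the fingers, y is the line along which they close (so a half turn about z gives the same grasp; the last joint's range is limited). The gripper opens to 85 mm and grips with 20 to 120 N. Pads are 22 mm wide; open, the fingers measure 114 mm over their backs; the gripper's body (76 mm by 85 mm) begins 54 mm behind the grasp point. The pads swing forward as they close: fully open they stand 13 mm farther back than shut.
Start: joints at [1.018, 0.291, -0.153, 1.127, 0, 1.431], TCP at [0.211, 0.481, 0.231] pointing down, gripper open.
Joint ranges: [-2.52, 2.52], [-0.91, 1.74], [-1.3, 1.37], [-1.96, 2.02], [-1.52, 1.47], [-3.14, 3.14]. Speed limits (rad/s): [2.22, 2.22, 2.79, 3.14, 3.14, 3.14].

INTERFACE

Orientations are given as a unit quaternion [w, x, y, z].
In Python, from station import monitor, grab_frame, order gives the robot as it stands. The module is installed in compiled form; this text tells all that it offers.
- The arm moves only by the tool step_arm, never from a script. Its argument "deltas" is a list of rows, each a list of 3 entries, a list of its own where there are three numbers: the shift along the tool's x, y, z in m, then the turn, a rotation vector about the tool's x, y, z in degrees, then the finger opening in m, from 0 to 0.0854. A call has 1 to 12 rows; each row shifts and turns the commanded pose from where the row before left it, along the tool's axes as they then stand; what a row does not reach is not made up. A row lasts 1/12 s, in which the tool goes at most 41.7 mm and 7.16 degrees, less where a joint would pass 70% of its speed; a pose out of reach is approached as far as the arm can. A call is refused whole if a number of a shift passes 0.0417 or a number of a turn 7.16, either way. A call with a gripper value outside its range is refused whole. The fingers move at their own pace and stop on an object; the grip force is fixed at half the most. Time passes only in rows, so rows that do not move let the fingers close. It gives the time, the measured TCP pose, the force, the opening and the grip force at its end, in the units of the state.
- monitor.read_state(): the state, without advancing time (a new reading comes with each control period).
- grab_frame(name): name is "scene" or "top"; returns a dict with "img" (384x512x3 uint8, red, green, blue), "depth" (384x512 float32, m along the optical axis (not along the pixel's ray), 0 where there is no reading), "intrinsics" (3x3 intrinsics, pixels), "k1" (the pictures are not rectified: a ray, as slopes to the right and down, at radius r is drawn at 1 + k1 r^2 times it, then the intrinsics apply), "extrinsics" (4x4, takes a point from camera to world coordinates). Camera axes: x right, y down, z forward; pixel columns grow to the right and rows downward; lengths in m; the calibration is good to about 2 mm. A picture is of the moment at which its call begins.
- order.hand_in(): hands the job in; it is judged then, once.
The state is a dict: "clock": time; "joint_positions": joint angles; "joint_velocities": joint speeds; "joint_torque": joint torques, N m; "tcp_pos": TCP position; "orientation": TCP orientation; "wrist_force": force on the tool from outside, world axes, zero at the start; "moment": the same for the moment, N m; "width": opening from 0.0 (shut) to 1.0 (fully open); "grip_force": force on a finger pad.
Only numpy, scipy, OpenCV 4.12 (cv2) and the standard library are available. Lean on these libraries where they do the work, as an engineer would, in place of code of your own. Each camera call takes 0.05 s, during which the arm holds its last target. There are 200 camera calls.

## Working session

There is one attempt and no reset: what is moved stays moved. The work goes in short steps, Python scripts to look and compute and a tool call to move; the robot and the scene stay as the last step left them, time stands still between calls to the robot, and variables do not carry over. Pictures are saved under pics/ and viewed, at most 14 in all, crops included, and the job is handed in when it is done.

Besides the shell and the picture viewer there is one more tool, called after ">>>" as name(argument=value, ...), one argument or row to a line, values as JSON. step_arm: Moves the arm, as the interface text tells. Its arguments: {"type":"object","properties":{"deltas":{"type":"array","items":{"type":"array"}}},"required":["deltas"]}

```bash
mkdir -p pics; cat > h.py <<'E'
import numpy as np, cv2
from station import monitor, grab_frame, order
def grab(name):
    f=grab_frame(name); np.savez(f'/tmp/{name}.npz',**f); return f
def load(name): return dict(np.load(f'/tmp/{name}.npz'))
def ray(f,u,v):
    K=f['intrinsics']; k=float(f['k1'])
    return cv2.undistortPoints(np.array([[[u,v]]],float),K,np.array([k,0,0,0.]))[0,0]
def px(f,u,v,z=None):
    """pixel->world; by depth, or on plane z"""
    E=f['extrinsics']; a=ray(f,u,v); d=np.array([a[0],a[1],1.])
    if z is None:
        s=np.median(f['depth'][int(v)-1:int(v)+2,int(u)-1:int(u)+2])
    else: s=(z-E[2,3])/(E[:3,:3]@d)[2]
    return E[:3,:3]@(d*s)+E[:3,3]
def save(f,name,box=None,sc=1):
    im=f['img'][...,::-1]
    if box: im=im[box[1]:box[3],box[0]:box[2]]
    cv2.imwrite(f'pics/{name}.png',cv2.resize(im,None,fx=sc,fy=sc,interpolation=cv2.INTER_CUBIC))
E
python3 - <<'E'
from h import *
for n in('top','scene'):
    f=grab(n); save(f,n+'0',None,1.5); print(n,f['extrinsics'].round(3).tolist(),f['intrinsics'].tolist(),f['k1'])
print(monitor.read_state())
E
```

```text
top [[0.02, -0.997, 0.073, 0.455], [-1.0, -0.021, -0.004, 0.017], [0.005, -0.073, -0.997, 1.237], [0.0, 0.0, 0.0, 1.0]] [[381.4597652871496, 0.0, 252.83835780847798], [0.0, 381.4597652871496, 199.99842325782748], [0.0, 0.0, 1.0]] -0.07724675424978245
scene [[0.671, 0.614, -0.417, 0.952], [0.742, -0.566, 0.36, -0.348], [-0.015, -0.551, -0.834, 0.894], [0.0, 0.0, 0.0, 1.0]] [[363.26747920928494, 0.0, 249.23482298187892], [0.0, 363.26747920928494, 191.9110137044729], [0.0, 0.0, 1.0]] -0.04586989724737889
{'clock': 0.1, 'joint_positions': array([ 1.01773601e+00,  2.91200775e-01, -1.54029131e-01,  1.12666487e+00,
        8.70907780e-06,  1.43149458e+00]), 'joint_velocities': array([ 0.00217493, -0.00175404,  0.00202192,  0.00101254, -0.00115405,
        0.00055038]), 'joint_torque': array([ 1.56228187e-03, -5.37976921e+01,  3.31918287e+01,  9.27862013e-03,
       -1.30358130e-04,  1.70186826e-05]), 'tcp_pos': array([0.21087952, 0.48038762, 0.23080986]), 'orientation': array([-1.90453064e-04,  2.05406707e-01,  9.78676547e-01, -5.15166246e-04]), 'wrist_force': array([ 0.73814874, -0.2093213 , -0.25619178]), 'moment': array([ 0.0220282,  0.0288373, -0.0448695]), 'grip_force': 0.0, 'width': 0.9967472698731031}
```

View pics/top0.png

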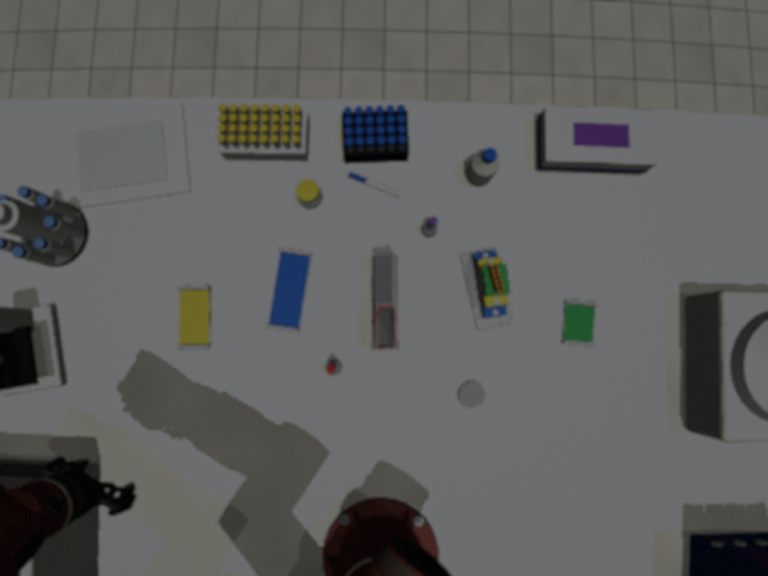

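View pics/scene0.png

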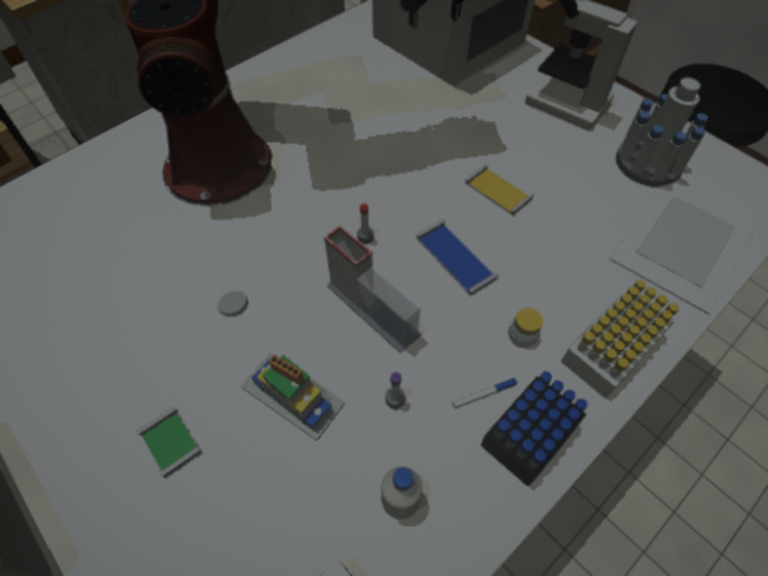

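The top view (1.5x) shows the stack near (490,287), the chute at (385,298) with the red mouth at the bottom, and the bays: yellow (195,317), blue (290,290), green (578,323). The red tube is at (331,367) and the purple tube at (430,225). Next I'll take an enlarged crop and colour fits.

```bash
cat >> h.py <<'E'
HUE=dict(green=(45,85),yellow=(22,35),blue=(105,125),orange=(5,18),red=(0,4))
def mask(f,col,box,smin=110,vmin=40):
    h=cv2.cvtColor(f['img'],cv2.COLOR_RGB2HSV); lo,hi=HUE[col]
    m=cv2.inRange(h,(lo,smin,vmin),(hi,255,255)); o=np.zeros_like(m)
    x0,y0,x1,y1=box; o[y0:y1,x0:x1]=m[y0:y1,x0:x1]; return o
def rect(f,col,box,z,**k):
    ys,xs=np.nonzero(mask(f,col,box,**k))
    P=np.array([px(f,u,v,z)[:2] for u,v in zip(xs,ys)])
    c,(w,h),a=cv2.minAreaRect((P*1000).astype(np.float32))
    if w<h: w,h,a=h,w,a+90
    return len(P),np.r_[c].round(1),P.mean(0).round(4)*1000,round(w,1),round(h,1),round((a+90)%180-90,1)
E
python3 - <<'E'
from h import *
t=load('top'); s=load('scene')
def crop(f,b,sc):
    im=f['img'][b[1]:b[3],b[0]:b[2],::-1].astype(float)
    return cv2.resize(np.clip(im*1.6,0,255).astype(np.uint8),None,fx=sc,fy=sc,interpolation=cv2.INTER_CUBIC)
a=crop(t,(305,160,345,222),9); b=crop(t,(240,160,270,222),9)
cv2.imwrite('pics/t1.png',np.hstack([a,b]))
cv2.imwrite('pics/s1.png',crop(s,(155,150,290,295),4))
print('bays top z=4')
for c,b in(('green',(370,190,405,235)),('yellow',(115,185,145,235)),('blue',(175,160,212,222))): print(c,rect(t,c,b,.004))
print('bays scene')
for c,b in(('green',(88,265,140,320)),('yellow',(305,105,360,145)),('blue',(270,140,340,200))): print(c,rect(s,c,b,.004))
for n,f in(('top',t),('scene',s)):
    for u,v in [(328,183),(327,178),(322,208)] if n=='top' else [(190,244),(185,250),(212,274)]: print(n,u,v,px(f,u,v).round(3))
E
```

```text
bays top z=4
green (415, array([ 506. , -422.6]), array([ 506. , -422.6]), 73.6, 61.1, -3.9)
yellow (669, array([502.6, 413.2]), array([501.5, 414.4]), 114.2, 63.0, 2.4)
blue (911, array([564.5, 208.5]), array([564.3, 208.4]), 156.1, 62.0, -7.7)
bays scene
green (691, array([ 501. , -422.2]), array([ 501.6, -422.6]), 72.5, 62.8, -3.8)
yellow (476, array([496.6, 415.1]), array([497.9, 414.8]), 114.1, 62.9, 2.0)
blue (855, array([559.5, 208.9]), array([562.4, 208.9]), 154.6, 63.0, -7.3)
top 328 183 [ 0.591 -0.207  0.129]
top 327 178 [ 0.605 -0.204  0.13 ]
top 322 208 [ 0.522 -0.208  0.033]
scene 190 244 [ 0.585 -0.216  0.132]
scene 185 250 [ 0.575 -0.229  0.101]
scene 212 274 [ 0.642 -0.209  0.038]
```

View pics/t1.png

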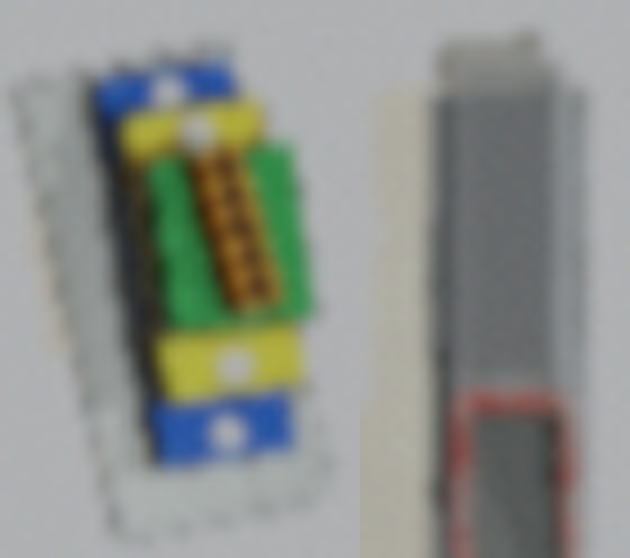

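View pics/s1.png

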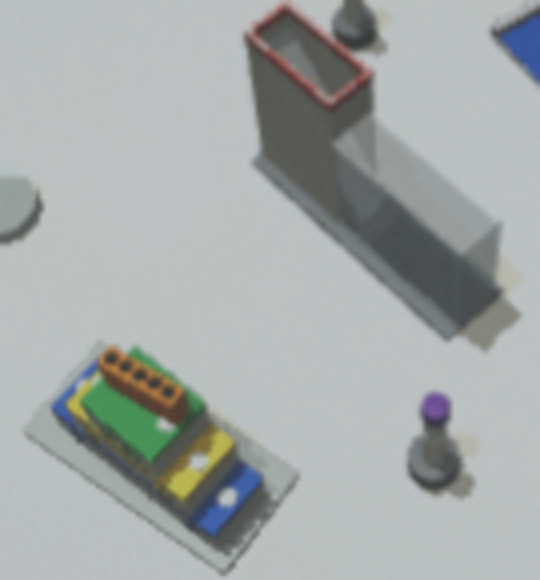

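```bash
cat >> h.py <<'E'
HUE['red']=(0,8)
def C(u,v,b,sc): return b[0]+(u+.5)/sc-.5, b[1]+(v+.5)/sc-.5
def line(f,p,q,z):
    a=px(f,*p,z);b=px(f,*q,z); d=a-b
    ang=np.degrees(np.arctan2(d[1],d[0])); return ((a+b)/2*1000).round(1)[:2],round((np.linalg.norm(d))*1000,1),round((ang+90)%180-90,1)
def dots(f,guess,z,r=3):
    """white dots on a lid: centroid of whiteness (min channel)"""
    o=[]
    for u,v in guess:
        ui,vi=int(round(u)),int(round(v)); w=f['img'][vi-r:vi+r+1,ui-r:ui+r+1].min(2).astype(float)
        w=np.clip(w-(w.min()+w.max())/2,0,None); y,x=np.mgrid[vi-r:vi+r+1,ui-r:ui+r+1]
        o.append(((w*x).sum()/w.sum(),(w*y).sum()/w.sum()))
    return np.round(o,1).tolist(),line(f,o[0],o[1],z)
E
python3 - <<'E'
from h import *
t=load('top'); s=load('scene'); tb=(305,160);sb=(155,150)
c=lambda L,b,sc:[C(u,v,b,sc) for u,v in L]
print('strip T',line(t,*c([(218,168),(258,293)],tb,9),.132)); print('strip S',line(s,*c([(111,357),(173,393)],sb,4),.132))
print('green T',rect(t,'green',(310,165,345,200),.102)); print('green S',rect(s,'green',(165,230,215,280),.102))
print('yel T',dots(t,c([(197,132),(236,368)],tb,9),.070)); print('yel S right dot',dots(s,c([(199,461)]*2,sb,4),.070,2), px(s,*c([(199,461)],sb,4)[0],.07))
print('blue T',dots(t,c([(168,90),(230,433)],tb,9),.038)); print('blue S',dots(s,c([(84,384),(228,497)],sb,4),.038,2))
print('rim T',rect(t,'red',(240,195,272,240),.15,smin=60)); print('rim S',rect(s,'red',(205,145,255,180),.15,smin=60))
print('tubes',px(t,287,150,.098),px(t,221,245,.098))
print('chute base edge S',line(s,*c([(253,162),(447,338)],sb,4),.0))
E
```

```text
strip T (array([ 584.3, -215.2]), np.float64(42.7), np.float64(18.1))
strip S (array([ 584.4, -215.1]), np.float64(44.4), np.float64(16.7))
green T (175, array([ 585. , -217.7]), array([ 582.2, -216. ]), 58.0, 48.1, 8.3)
green S (179, array([ 585.6, -221.1]), array([ 588.4, -232.2]), 55.4, 44.7, 8.5)
yel T ([[325.9, 173.1], [330.8, 200.4]], (array([ 586.5, -220.1]), np.float64(86.0), np.float64(10.4)))
yel S right dot ([[204.3, 265.0], [204.3, 265.0]], (array([ 623.7, -213.6]), np.float64(0.0), np.float64(0.0))) [ 0.62354536 -0.21320574  0.07      ]
blue T ([[323.3, 170.0], [330.1, 208.9]], (array([ 581.5, -221.4]), np.float64(125.7), np.float64(10.3)))
blue S ([[175.6, 245.3], [211.5, 273.9]], (array([ 579.8, -219.8]), np.float64(124.7), np.float64(9.4)))
rim T (68, array([485. ,   1.2]), array([502.7,   3.7]), 76.9, 37.1, 1.2)
rim S (141, array([483.5,  -0.9]), array([489. ,  -1.5]), 85.2, 42.0, 2.4)
tubes [ 0.69261852 -0.08797917  0.098     ] [0.40247938 0.10442723 0.098     ]
chute base edge S (array([539. , -23.4]), np.float64(202.4), np.float64(1.6))
```

```bash
cat >> h.py <<'E'
from scipy.spatial.transform import Rotation as R
def plan(x,y,z,deg):
    """turn to do first (deg about tool z), then shift in tool axes (mm) at the new heading"""
    s=monitor.read_state(); q=s['orientation']; r=R.from_quat(np.r_[q[1:],q[0]]); X=r.as_matrix()[:,0]
    h=np.degrees(np.arctan2(X[1],X[0])); d=(deg-h+90)%180-90; g=np.radians(h+d)
    e=(np.array([x,y,z])-s['tcp_pos'])*1000
    tx=e[0]*np.cos(g)+e[1]*np.sin(g); ty=e[0]*np.sin(g)-e[1]*np.cos(g)
    tilt=(r.as_matrix().T@[0,0,-1])
    print('tcp',s['tcp_pos'].round(4),'head',round(h,2),'TURNz',round(-d,2),'SHIFT x %.1f y %.1f z %.1f'%(tx,ty,-e[2]),'j1,j6',s['joint_positions'][[0,5]].round(2),'w',round(s['width'],3),'tilt',tilt.round(3)[:2],'t',round(s['clock'],1))
E
python3 -c "
from h import *
plan(.5844,-.215,.2,17.4)"
```

```text
tcp [0.2109 0.4804 0.2308] head 156.29 TURNz -41.11 SHIFT x -148.5 y -775.3 z 30.8 j1,j6 [1.02 1.43] w 0.997 tilt [-0.     0.001] t 0.1
```

>>> step_arm(
  deltas=[
    [[0,0,0],[0,0,-6.85],0.0854],
    [[0,0,0],[0,0,-6.85],0.0854],
    [[0,0,0],[0,0,-6.85],0.0854],
    [[0,0,0],[0,0,-6.85],0.0854],
    [[0,0,0],[0,0,-6.85],0.0854],
    [[0,0,0],[0,0,-6.85],0.0854],
    [[-0.006,-0.032,0],[0,0,0],0.0854],
    [[-0.006,-0.032,0],[0,0,0],0.0854],
    [[-0.006,-0.032,0],[0,0,0],0.0854],
    [[-0.006,-0.032,0],[0,0,0],0.0854],
    [[-0.006,-0.032,0],[0,0,0],0.0854],
    [[-0.006,-0.032,0],[0,0,0],0.0854],
  ],
)

```text
clock: 1.1
tcp_pos: [0.303, 0.3067, 0.2311]
orientation: [-0.0, -0.151, 0.988, -0.0]
wrist_force: [0.2, 0.5, 0.4]
width: 1.0
grip_force: 0.0
```

>>> step_arm(
  deltas=[
    [[-0.006,-0.032,0],[0,0,0],0.0854],
    [[-0.006,-0.032,0],[0,0,0],0.0854],
    [[-0.006,-0.032,0],[0,0,0],0.0854],
    [[-0.006,-0.032,0],[0,0,0],0.0854],
    [[-0.006,-0.032,0],[0,0,0],0.0854],
    [[-0.006,-0.032,0],[0,0,0],0.0854],
    [[-0.006,-0.032,0],[0,0,0],0.0854],
    [[-0.006,-0.032,0],[0,0,0],0.0854],
    [[-0.006,-0.032,0],[0,0,0],0.0854],
    [[-0.006,-0.032,0],[0,0,0],0.0854],
    [[-0.006,-0.032,0],[0,0,0],0.0854],
    [[-0.006,-0.032,0],[0,0,0],0.0854],
  ],
)

```text
clock: 2.1
tcp_pos: [0.4866, -0.0383, 0.2311]
orientation: [-0.0, -0.151, 0.989, 0.0]
wrist_force: [0.8, -0.5, 1.1]
width: 1.001
grip_force: 0.0
```

```bash
python3 -c "
from h import *
plan(.5844,-.215,.107,17.4)"
```

```text
tcp [ 0.4866 -0.0383  0.2311] head -162.62 TURNz -0.02 SHIFT x -40.5 y -197.9 z 124.1 j1,j6 [-0.23 -0.53] w 1.001 tilt [-0. -0.] t 2.1
```

>>> step_arm(
  deltas=[
    [[-0.0066,-0.0325,0],[0,0,0],0.0854],
    [[-0.0066,-0.0325,0],[0,0,0],0.0854],
    [[-0.0066,-0.0325,0],[0,0,0],0.0854],
    [[-0.0066,-0.0325,0],[0,0,0],0.0854],
    [[-0.0066,-0.0325,0],[0,0,0],0.0854],
    [[-0.0066,-0.0325,0],[0,0,0],0.0854],
    [[0,0,0.02],[0,0,0],0.0854],
    [[0,0,0.02],[0,0,0],0.0854],
    [[0,0,0],[0,0,0],0.0854],
    [[0,0,0],[0,0,0],0.0854],
  ],
)

```text
clock: 2.93
tcp_pos: [0.5814, -0.2105, 0.1903]
orientation: [-0.001, -0.151, 0.989, 0.001]
wrist_force: [0.2, 0.0, -0.3]
width: 0.999
grip_force: 0.0
```

```bash
python3 -c "
from h import *
plan(.5844,-.215,.107,17.4)"
```

```text
tcp [ 0.5814 -0.2105  0.1903] head -162.62 TURNz -0.02 SHIFT x -1.5 y -5.2 z 83.3 j1,j6 [-0.47 -0.77] w 0.999 tilt [-0.002 -0.002] t 2.9
```

>>> step_arm(
  deltas=[
    [[-0.0015,-0.0052,0.014],[0,0,0],0.0854],
    [[0,0,0.014],[0,0,0],0.0854],
    [[0,0,0.014],[0,0,0],0.0854],
    [[0,0,0.014],[0,0,0],0.0854],
    [[0,0,0.014],[0,0,0],0.0854],
    [[0,0,0.0133],[0,0,0],0.0854],
    [[0,0,0],[0,0,0],0.03],
    [[0,0,0],[0,0,0],0.03],
    [[0,0,0],[0,0,0],0.03],
    [[0,0,0],[0,0,0],0.03],
    [[0,0,0],[0,0,0],0.03],
  ],
)

```text
clock: 3.85
tcp_pos: [0.586, -0.2157, 0.1092]
orientation: [0.001, -0.151, 0.988, -0.001]
wrist_force: [-0.1, -0.2, -0.4]
width: 0.357
grip_force: 0.0
```

```bash
python3 -c "
from h import *
plan(.5844,-.215,.107,17.4)
f=grab('scene');save(f,'s2',(145,150,305,290),4)"
```

```text
tcp [ 0.586  -0.2157  0.1092] head -162.6 TURNz 0.0 SHIFT x 1.3 y 1.1 z 2.2 j1,j6 [-0.47 -0.77] w 0.357 tilt [0.001 0.001] t 3.9
```

View pics/s2.png

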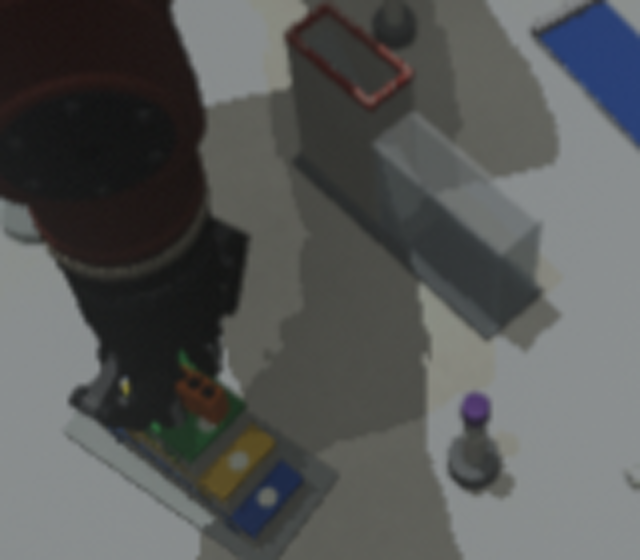

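The image shows the strip between the fingers, near (205,395), so I'll close and lift.

>>> step_arm(
  deltas=[
    [[0,0,0],[0,0,0],0.005],
    [[0,0,0],[0,0,0],0.005],
    [[0,0,0],[0,0,0],0.005],
    [[0,0,0],[0,0,0],0.005],
    [[0,0,0],[0,0,0],0.005],
    [[0,0,-0.01],[0,0,0],0.005],
    [[0,0,-0.02],[0,0,0],0.005],
    [[0,0,-0.03],[0,0,0],0.005],
    [[0,0,-0.03],[0,0,0],0.005],
    [[0,0,-0.03],[0,0,0],0.005],
    [[0,0,0],[0,0,0],0.005],
    [[0,0,0],[0,0,0],0.005],
  ],
)

```text
clock: 4.9
tcp_pos: [0.5863, -0.2159, 0.2303]
orientation: [0.002, -0.151, 0.989, -0.001]
wrist_force: [0.6, 0.1, -0.6]
width: 0.153
grip_force: 58.5
```

```bash
python3 -c "
from h import *
plan(.484,0.0,.225,1.6)
f=grab('scene');save(f,'s3',(125,130,255,260),4)"
```

```text
tcp [ 0.5863 -0.2159  0.2303] head -162.61 TURNz 15.79 SHIFT x 96.2 y 218.7 z 5.3 j1,j6 [-0.47 -0.77] w 0.153 tilt [0.003 0.003] t 4.9
```

View pics/s3.png

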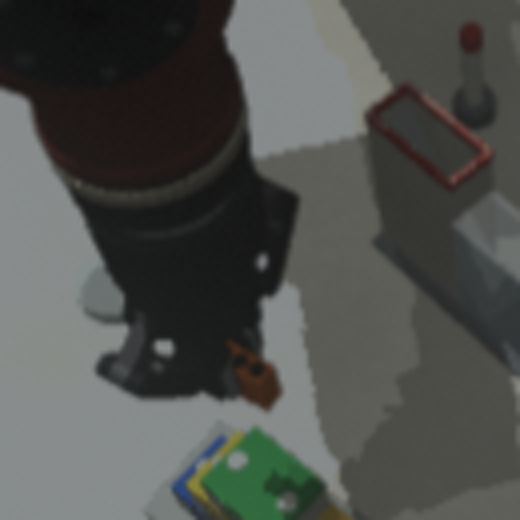

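>>> step_arm(
  deltas=[
    [[0,0,0],[0,0,5.26],0.005],
    [[0,0,0],[0,0,5.26],0.005],
    [[0,0,0],[0,0,5.26],0.005],
    [[0.0135,0.0313,0],[0,0,0],0.005],
    [[0.0135,0.0313,0],[0,0,0],0.005],
    [[0.0135,0.0313,0],[0,0,0],0.005],
    [[0.0135,0.0313,0],[0,0,0],0.005],
    [[0.0135,0.0313,0],[0,0,0],0.005],
    [[0.0135,0.0313,0],[0,0,0],0.005],
    [[0.0135,0.0313,0],[0,0,0],0.005],
    [[0,0,0],[0,0,0],0.005],
    [[0,0,0],[0,0,0],0.005],
  ],
)

```text
clock: 5.95
tcp_pos: [0.4833, 0.0023, 0.2272]
orientation: [-0.001, -0.015, 1.0, 0.0]
wrist_force: [0.3, -0.6, -0.4]
width: 0.154
grip_force: 58.7
```

```bash
python3 -c "
from h import *
plan(.4858,0.0,.156,1.6)
f=grab('scene')
for n,z in (('green',.102),):
  print(rect(f,n,(165,220,215,280),z))
"
```

```text
tcp [0.4833 0.0023 0.2272] head -178.24 TURNz 0.16 SHIFT x -2.4 y -2.4 z 71.2 j1,j6 [-0.15 -0.18] w 0.154 tilt [-0.002 -0.   ] t 6.0
(352, array([ 584.3, -221. ]), array([ 585.6, -221.2]), 57.1, 44.9, 7.4)
```

>>> step_arm(
  deltas=[
    [[-0.0024,-0.0024,0.01],[0,0,0],0.005],
    [[0,0,0.015],[0,0,0],0.005],
    [[0,0,0.015],[0,0,0],0.005],
    [[0,0,0.015],[0,0,0],0.005],
    [[0,0,0.0125],[0,0,0],0.005],
    [[0,0,0],[0,0,0],0.005],
    [[0,0,0],[0,0,0],0.005],
    [[0,0,0],[0,0,0],0.005],
  ],
)

```text
clock: 6.67
tcp_pos: [0.4876, -0.0021, 0.1605]
orientation: [-0.0, -0.014, 1.0, -0.0]
wrist_force: [-0.3, 0.7, 0.4]
width: 0.145
grip_force: 58.7
```

```bash
python3 -c "
from h import *
plan(.4858,0.0,.156,1.6)
f=grab('scene');save(f,'s4',(185,100,285,200),6)
"
```

```text
tcp [ 0.4876 -0.0021  0.1605] head -178.45 TURNz -0.05 SHIFT x 1.7 y 2.2 z 4.5 j1,j6 [-0.15 -0.18] w 0.145 tilt [-0.  0.] t 6.7
```

View pics/s4.png

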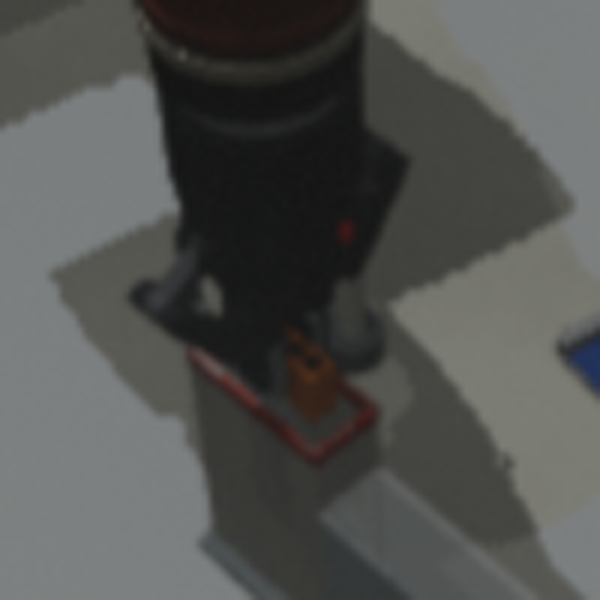

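The strip is lined up over the red-rimmed mouth (strip end at (312,395), rim corner at (318,462)). I'll lower slightly and release.

>>> step_arm(
  deltas=[
    [[0.0015,0.002,0.0045],[0,0,0],0.005],
    [[0,0,0],[0,0,0],0.005],
    [[0,0,0],[0,0,0],0.005],
    [[0,0,0],[0,0,0],0.005],
    [[0,0,0],[0,0,0],0.04],
    [[0,0,0],[0,0,0],0.085],
    [[0,0,0],[0,0,0],0.085],
    [[0,0,-0.02],[0,0,0],0.085],
    [[0,0,-0.03],[0,0,0],0.085],
    [[0,0,-0.03],[0,0,0],0.085],
    [[0,0,0],[0,0,0],0.085],
    [[0,0,0],[0,0,0],0.085],
  ],
)

```text
clock: 7.72
tcp_pos: [0.4868, 0.0003, 0.2374]
orientation: [0.002, -0.014, 1.0, -0.0]
wrist_force: [-0.9, 0.2, 0.7]
width: 0.995
grip_force: 0.0
```

```bash
python3 -c "
from h import *
f=grab('scene');save(f,'s5',(155,130,295,290),3.5)
plan(.585,-.219,.230,8)
print(rect(f,'orange',(200,150,295,240),.02,smin=60))
print(rect(f,'green',(165,220,215,280),.102))
t=grab('top');print(rect(t,'green',(310,165,345,200),.102))
"
```

```text
tcp [0.4859 0.0005 0.2361] head -178.39 TURNz -6.39 SHIFT x -67.6 y -231.2 z 6.1 j1,j6 [-0.15 -0.18] w 0.993 tilt [0.001 0.   ] t 7.8
(102, array([402.1,  59.3]), array([409. ,  58.3]), 101.2, 49.2, 2.5)
(353, array([ 585.3, -220.9]), array([ 585.8, -221.2]), 55.4, 44.9, 7.7)
(247, array([ 584.8, -218.2]), array([ 584.5, -217.4]), 59.1, 47.2, 8.4)
```

View pics/s5.png

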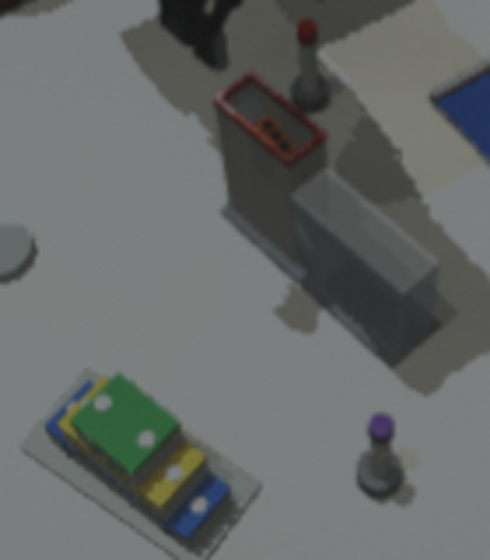

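The strip is inside the hopper at (275,133), perhaps still sliding. I'll measure the green dots from this frame and check the chute again after a short move.

>>> step_arm(
  deltas=[
    [[0,0,0],[0,0,-3.2],0.0854],
    [[0,0,0],[0,0,-3.2],0.0854],
    [[-0.0084,-0.0285,0],[0,0,0],0.0854],
    [[-0.0084,-0.0285,0],[0,0,0],0.0854],
    [[-0.0084,-0.0285,0],[0,0,0],0.0854],
    [[-0.0084,-0.0285,0],[0,0,0],0.0854],
    [[-0.0084,-0.0285,0],[0,0,0],0.0854],
    [[-0.0084,-0.0285,0],[0,0,0],0.0854],
    [[-0.0084,-0.0285,0],[0,0,0],0.0854],
    [[-0.0084,-0.0285,0],[0,0,0],0.0854],
    [[0,0,0],[0,0,0],0.0854],
    [[0,0,0],[0,0,0],0.0854],
  ],
)

```text
clock: 8.82
tcp_pos: [0.5834, -0.2168, 0.2338]
orientation: [-0.001, -0.069, 0.998, 0.001]
wrist_force: [-0.1, 0.8, -0.3]
width: 1.0
grip_force: 0.0
```

```bash
python3 -c "
from h import *
f=load('scene');t=load('top')
c=lambda L,b,sc:[C(u,v,b,sc) for u,v in L]
print('greenS',dots(f,c([(102,403),(146,438)],(155,130),3.5),.102,2))
# green top dots: project scene result guess
for p in ((.607,-.216),(.563,-.222)):
    import itertools
    E=np.linalg.inv(t['extrinsics']);q=E[:3,:3]@np.r_[p,.102]+E[:3,3];q/=q[2]
    u=t['intrinsics']@q;print(u[:2])
f=grab('scene');save(f,'s6',(205,130,295,240),5)
plan(.585,-.219,.230,8)
"
```

```text
greenS ([[183.8, 244.6], [196.4, 254.9]], (array([ 583.2, -219.9]), np.float64(42.1), np.float64(8.5)))
[329.45367642 178.70965771]
[331.3764186  193.35636289]
tcp [ 0.5832 -0.2157  0.2343] head -172.04 TURNz -0.04 SHIFT x -1.3 y -3.5 z 4.3 j1,j6 [-0.47 -0.61] w 1.004 tilt [-0.002 -0.002] t 8.9
```

View pics/s6.png

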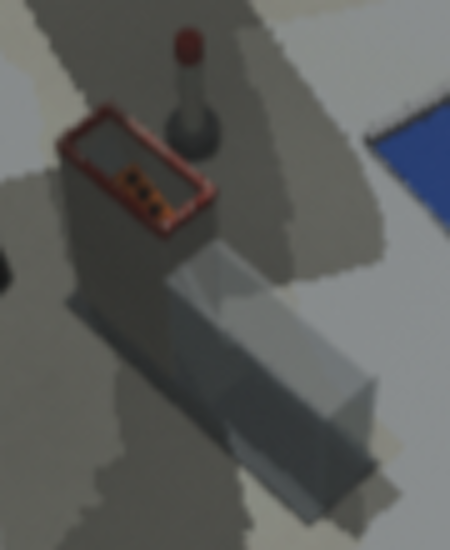

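The strip still shows in the mouth at (145,195) and hasn't moved, so it may be hung up. I'll check its depth.

```bash
python3 -c "
from h import *
for n,box in(('scene',(222,155,245,180)),('top',(245,195,270,238))):
  f=grab(n); m=mask(f,'orange',box,smin=60,vmin=20); ys,xs=np.nonzero(m)
  print(n,f['depth'].shape)
  for u,v in list(zip(xs,ys))[::max(1,len(xs)//14)]: print(u,v,(px(f,u,v)*1000).round(0))
f=load('top');g=load('scene')
a=cv2.resize(np.clip(f['img'][195:240,238:278,::-1]*2.2,0,255).astype(np.uint8),None,fx=10,fy=10,interpolation=cv2.INTER_CUBIC)
b=cv2.resize(np.clip(g['img'][145:190,215:255,::-1]*2.2,0,255).astype(np.uint8),None,fx=10,fy=10,interpolation=cv2.INTER_CUBIC)
cv2.imwrite('pics/c1.png',np.hstack([a,b]))
"
```

```text
scene (384, 512)
232 155 [463.  18. 149.]
235 157 [473.  20. 149.]
237 160 [483.  18. 147.]
228 164 [457.   7. 115.]
227 165 [468.  -5. 131.]
241 165 [498.  18. 140.]
234 166 [483.   6. 132.]
234 167 [485.   4. 131.]
234 168 [487.   3. 130.]
234 169 [489.   1. 129.]
235 170 [492.   2. 127.]
235 171 [495.  -0. 127.]
236 172 [498.   0. 126.]
238 173 [503.   3. 123.]
234 175 [510. -16. 139.]
top (384, 512)
255 205 [523.   6. 113.]
257 206 [520.  -0. 113.]
258 207 [517.  -3. 114.]
254 209 [511.   9. 116.]
257 210 [508.  -0. 119.]
254 212 [502.   8. 120.]
257 213 [499.  -0. 124.]
254 215 [493.   8. 124.]
257 216 [490.  -0. 131.]
254 218 [484.   8. 127.]
257 219 [481.  -0. 134.]
254 221 [475.   8. 118.]
257 222 [472.  -1. 131.]
254 224 [467.   8. 104.]
258 225 [464.  -4. 112.]
254 233 [439.   6.   2.]
```

View pics/c1.png

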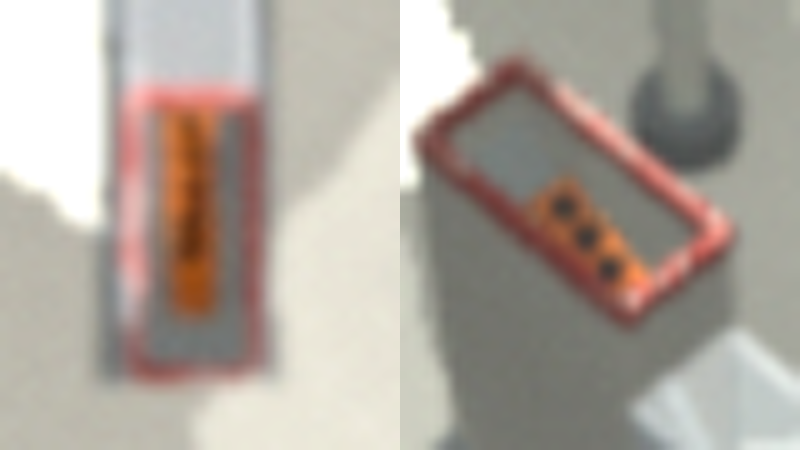

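The strip is nose-down about 27°, bridged between the slope and the +x wall, with its top running from (478, z134) to (520, z113). Opened along the chute, one finger fits inside the mouth near the nose and the other stays outside the −x end, so I'll use that to push the nose down gently.

>>> step_arm(
  deltas=[
    [[0,0,0],[0,0,-7.0],0.072],
    [[0,0,0],[0,0,-7.0],0.072],
    [[0,0,0],[0,0,-7.0],0.072],
    [[0,0,0],[0,0,-7.0],0.072],
    [[0,0,0],[0,0,-7.0],0.072],
    [[0,0,0],[0,0,-7.0],0.072],
    [[0,0,0],[0,0,-7.0],0.072],
    [[0,0,0],[0,0,-7.0],0.072],
    [[0,0,0],[0,0,-7.0],0.072],
    [[0,0,0],[0,0,-7.0],0.072],
    [[0,0,0],[0,0,-7.0],0.072],
    [[0,0,0],[0,0,-6.6],0.072],
  ],
)

```text
clock: 9.97
tcp_pos: [0.5837, -0.2145, 0.2361]
orientation: [-0.0, 0.72, -0.694, -0.0]
wrist_force: [-1.2, 1.2, 0.4]
width: 0.841
grip_force: 0.0
```

```bash
python3 -c "
from h import *
plan(.467,.0005,.235,91.6)
"
```

```text
tcp [ 0.5837 -0.2145  0.2361] head -87.96 TURNz 0.44 SHIFT x -218.2 y 110.6 z 1.1 j1,j6 [-0.47 -2.08] w 0.841 tilt [ 0. -0.] t 10.0
```

>>> step_arm(
  deltas=[
    [[-0.0312,0.0158,0],[0,0,0.4],0.072],
    [[-0.0312,0.0158,0],[0,0,0],0.072],
    [[-0.0312,0.0158,0],[0,0,0],0.072],
    [[-0.0312,0.0158,0],[0,0,0],0.072],
    [[-0.0312,0.0158,0],[0,0,0],0.072],
    [[-0.0312,0.0158,0],[0,0,0],0.072],
    [[-0.0312,0.0158,0],[0,0,0],0.072],
    [[0,0,0.02],[0,0,0],0.072],
    [[0,0,0.02],[0,0,0],0.072],
    [[0,0,0],[0,0,0],0.072],
    [[0,0,0],[0,0,0],0.072],
    [[0,0,0],[0,0,0],0.072],
  ],
)

```text
clock: 10.97
tcp_pos: [0.4687, 0.0002, 0.1969]
orientation: [-0.0, 0.715, -0.699, 0.0]
wrist_force: [-0.0, 0.6, 0.4]
width: 0.842
grip_force: 0.0
```

```bash
python3 -c "
from h import *
plan(.467,.0005,.16,91.6)
plan(.467,.0005,.16,91.6)
f=grab('scene');save(f,'s7',(185,110,285,200),6)
"
```

```text
tcp [4.687e-01 2.000e-04 1.969e-01] head -88.77 TURNz -0.37 SHIFT x -0.4 y 1.7 z 36.9 j1,j6 [-0.16 -1.75] w 0.842 tilt [-0.     0.001] t 11.0
tcp [4.687e-01 2.000e-04 1.969e-01] head -88.77 TURNz -0.37 SHIFT x -0.4 y 1.7 z 36.9 j1,j6 [-0.16 -1.75] w 0.842 tilt [-0.     0.001] t 11.0
```

View pics/s7.png

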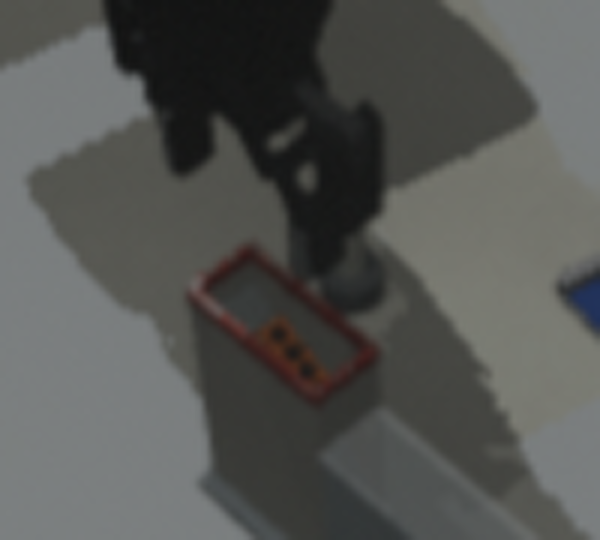

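```bash
python3 -c "
from h import *
for n,b in(('scene',(205,120,252,165)),('top',(235,180,280,250))):
  f=grab(n)
  P=np.array([px(f,u,v) for u in range(b[0],b[2]) for v in range(b[1],b[3])])*1000
  A=P[(P[:,2]>195)&(P[:,2]<232)]; print(n,len(A))
  for s in(A[A[:,0]>470],A[A[:,0]<470]):
    if len(s): print(len(s),'min',np.percentile(s,4,axis=0).round(),'max',np.percentile(s,96,axis=0).round())
"
```

```text
scene 105
47 min [504.  -8. 209.] max [517.   8. 230.]
58 min [427. -11. 208.] max [433.  10. 231.]
top 0
```

>>> step_arm(
  deltas=[
    [[0,0.0012,0.01],[0,0,-0.37],0.072],
    [[0,0,0.015],[0,0,0],0.072],
    [[0,0,0.015],[0,0,0],0.072],
    [[0,0,0.015],[0,0,0],0.072],
    [[0,0,0.012],[0,0,0],0.072],
    [[0,0,0],[0,0,0],0.072],
    [[0,0,0],[0,0,0],0.072],
  ],
)

```text
clock: 11.7
tcp_pos: [0.4674, -0.0002, 0.1292]
orientation: [0.0, 0.717, -0.697, -0.0]
wrist_force: [-0.1, 1.1, 1.2]
width: 0.843
grip_force: 0.0
```

>>> step_arm(
  deltas=[
    [[0,0,0.004],[0,0,0],0.072],
    [[0,0,0.004],[0,0,0],0.072],
    [[0,0,0.004],[0,0,0],0.072],
    [[0,0,0.004],[0,0,0],0.072],
    [[0,0,0],[0,0,0],0.072],
  ],
)

```text
clock: 12.12
tcp_pos: [0.467, 0.0, 0.1124]
orientation: [0.0, 0.717, -0.697, -0.0]
wrist_force: [0.4, -0.0, 0.9]
width: 0.841
grip_force: 0.0
```

```bash
python3 -c "
from h import *
plan(.467,.0005,.10,91.6)
f=grab('scene');t=grab('top')
cv2.imwrite('pics/s8.png',np.hstack([cv2.resize(np.clip(f['img'][130:240,205:295,::-1]*1.8,0,255).astype(np.uint8),None,fx=5,fy=5)]))
print(monitor.read_state()['wrist_force'])
"
```

```text
tcp [0.467  0.     0.1124] head -88.42 TURNz -0.02 SHIFT x -0.5 y 0.0 z 12.4 j1,j6 [-0.16 -1.76] w 0.841 tilt [ 0.    -0.001] t 12.1
[-0.6727762   0.47499697  0.7310719 ]
```

View pics/s8.png

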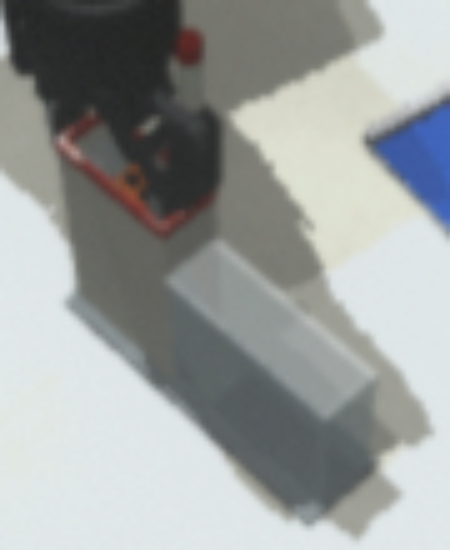

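Finger A is inside the mouth at (190,175) and no contact force shows yet. I'll go lower in small steps.

>>> step_arm(
  deltas=[
    [[0,0,0.003],[0,0,0],0.072],
    [[0,0,0.003],[0,0,0],0.072],
    [[0,0,0],[0,0,0],0.072],
  ],
)

```text
clock: 12.47
tcp_pos: [0.4671, 0.0, 0.1065]
orientation: [0.0, 0.717, -0.697, -0.0]
wrist_force: [-0.3, -0.3, 1.0]
width: 0.839
grip_force: 0.0
```

>>> step_arm(
  deltas=[
    [[0,0,0.003],[0,0,0],0.072],
    [[0,0,0.003],[0,0,0],0.072],
    [[0,0,0],[0,0,0],0.072],
  ],
)

```text
clock: 12.72
tcp_pos: [0.468, -0.0, 0.1018]
orientation: [-0.001, 0.717, -0.697, 0.001]
wrist_force: [-5.4, 0.1, 15.1]
width: 0.842
grip_force: 8.0
```

```bash
python3 -c "
from h import *
f=grab('scene'); print(rect(f,'orange',(205,130,295,240),.12,smin=60,vmin=20))
m=mask(f,'orange',(205,130,295,240),smin=100,vmin=20); print(np.argwhere(m)[:,::-1].mean(0), m.sum()/255)
"
```

```text
(111, array([504. ,   1.7]), array([599.4, -25.7]), 258.1, 86.1, -30.7)
[nan nan] 0.0<string>:4: RuntimeWarning: Mean of empty slice.
  ret = um.true_divide(
```

>>> step_arm(
  deltas=[
    [[0,0,0.002],[0,0,0],0.072],
    [[0,0,0.002],[0,0,0],0.072],
  ],
)

```text
clock: 12.93
tcp_pos: [0.4685, -0.0001, 0.1006]
orientation: [-0.001, 0.717, -0.697, 0.002]
wrist_force: [-32.5, 1.8, 84.7]
width: 0.84
grip_force: 44.5
```

```bash
python3 -c "
from h import *
f=grab('scene')
cv2.imwrite('pics/s9.png',np.hstack([cv2.resize(np.clip(f['img'][130:240,205:295,::-1]*1.8,0,255).astype(np.uint8),None,fx=5,fy=5)]))
"
```

```text
(no output)
```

View pics/s9.png

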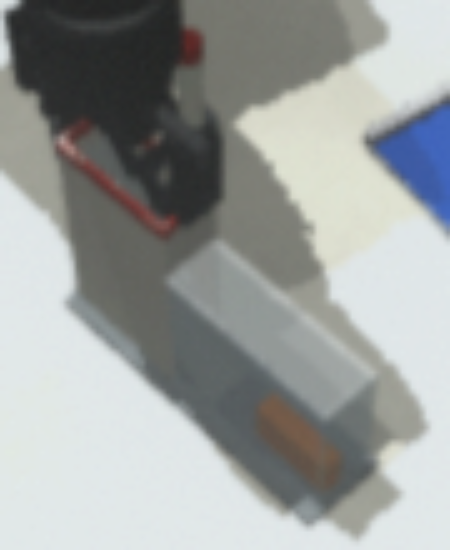

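The strip is now in the clear catch box at (300,440). I'll lift the finger straight out. That leaves one picture view, so I'll work mostly by numbers from here.

>>> step_arm(
  deltas=[
    [[0,0,-0.004],[0,0,0],0.072],
    [[0,0,-0.015],[0,0,0],0.072],
    [[0,0,-0.02],[0,0,0],0.072],
    [[0,0,-0.03],[0,0,0],0.072],
    [[0,0,-0.035],[0,0,0],0.072],
    [[0,0,-0.03],[0,0,0],0.072],
    [[0,0,0],[0,0,7],0.0854],
    [[0,0,0],[0,0,7],0.0854],
    [[0,0,0],[0,0,7],0.0854],
    [[0,0,0],[0,0,7],0.0854],
    [[0,0,0],[0,0,7],0.0854],
    [[0,0,0],[0,0,7],0.0854],
  ],
)

```text
clock: 13.98
tcp_pos: [0.4673, -0.0, 0.2308]
orientation: [-0.0, -0.417, 0.909, 0.0]
wrist_force: [0.4, -0.2, 0.3]
width: 1.0
grip_force: 0.0
```

>>> step_arm(
  deltas=[
    [[0,0,0],[0,0,7],0.0854],
    [[0,0,0],[0,0,7],0.0854],
    [[0,0,0],[0,0,7],0.0854],
    [[0,0,0],[0,0,7],0.0854],
    [[0,0,0],[0,0,7],0.0854],
    [[0,0,0],[0,0,5],0.0854],
  ],
)

```text
clock: 14.48
tcp_pos: [0.4673, -0.0, 0.2307]
orientation: [-0.0, -0.08, 0.997, 0.0]
wrist_force: [0.4, 0.3, 0.2]
width: 1.001
grip_force: 0.0
```

```bash
cat >> h.py <<'E'
from scipy.optimize import minimize
def proj(f,P):
    E=np.linalg.inv(f['extrinsics']); q=P@E[:3,:3].T+E[:3,3]; a=q[:,:2]/q[:,2:]
    a=a*(1+float(f['k1'])*(a**2).sum(1,keepdims=True)); K=f['intrinsics']
    return a*[K[0,0],K[1,1]]+K[:2,2]
def fit(f,col,L,W,z,x0,pad=12,smin=70,vmin=30):
    """fit pose (mm,mm,deg) of LxW coloured rectangle at height z: grid of points inside minus ring outside"""
    h=cv2.cvtColor(f['img'],cv2.COLOR_RGB2HSV); lo,hi=HUE[col]
    m=cv2.inRange(h,(lo,smin,vmin),(hi,255,255)); m=cv2.GaussianBlur(m,(0,0),.7).astype(np.float32)/255
    g=lambda n,s:np.linspace(-s,s,n)
    X,Y=np.meshgrid(g(61,L/2+pad),g(61,W/2+pad)); ins=(abs(X)<L/2)&(abs(Y)<W/2); w=np.where(ins,1,-1.)
    w[ins]/=ins.sum(); w[~ins]/=(~ins).sum()
    def cost(p):
        a=np.radians(p[2]); c,s=np.cos(a),np.sin(a)
        P=np.c_[(p[0]+X*c-Y*s).ravel(),(p[1]+X*s+Y*c).ravel(),np.full(X.size,z*1000)]/1000
        q=proj(f,P).astype(np.float32); v=cv2.remap(m,q[:,0].copy(),q[:,1].copy(),cv2.INTER_LINEAR).ravel()
        return -(v*w.ravel()).sum()
    r=minimize(cost,x0,method='Nelder-Mead',options=dict(initial_simplex=np.array(x0)+np.array([[0,0,0],[5,0,0],[0,5,0],[0,0,5]]),xatol=.05,fatol=1e-5))
    return r.x.round(1),round(-r.fun,3)
E
python3 -c "
from h import *
f=grab('scene');t=grab('top')
plan(.585,-.219,.230,8)
for n,i in(('S',f),('T',t)):
  print(n,'green',fit(i,'green',60,48,.102,[585,-219,8]))
  print(n,'bayG',fit(i,'green',80,66,.004,[504,-422,-4]),'bayY',fit(i,'yellow',120,66,.004,[500,414,2]),'bayB',fit(i,'blue',160,66,.004,[562,208,-7.5]))
print(dots(f,[(184,244.6),(196.4,255)],.102,2), dots(t,[(329,179),(331,193)],.102,2))
"
```

```text
tcp [ 0.4673 -0.      0.2308] head -170.5 TURNz 1.5 SHIFT x -86.0 y -233.2 z 0.8 j1,j6 [-0.16 -0.32] w 1.001 tilt [-0. -0.] t 14.6
S green (array([ 585.4, -220.9,    8.1]), np.float64(0.803))
S bayG (array([ 501. , -422.3,   -3.9]), np.float64(0.879)) bayY (array([497. , 415. ,   1.5]), np.float64(0.845)) bayB (array([559.9, 209.9,  -7.6]), np.float64(0.844))
T green (array([ 584.7, -217.9,    7.1]), np.float64(0.745))
T bayG (array([ 506. , -422.8,   -4.1]), np.float64(0.869)) bayY (array([501.4, 413.8,   1.4]), np.float64(0.878)) bayB (array([564.7, 208.6,  -7.5]), np.float64(0.887))
([[183.8, 244.6], [196.4, 254.9]], (array([ 583.2, -219.9]), np.float64(42.2), np.float64(8.5))) ([[329.8, 178.8], [331.8, 192.7]], (array([ 586. , -220.9]), np.float64(42.3), np.float64(8.2)))
```

>>> step_arm(
  deltas=[
    [[0,0,0],[0,0,1.5],0.0854],
    [[-0.0108,-0.0291,0],[0,0,0],0.0854],
    [[-0.0108,-0.0291,0],[0,0,0],0.0854],
    [[-0.0108,-0.0291,0],[0,0,0],0.0854],
    [[-0.0108,-0.0291,0],[0,0,0],0.0854],
    [[-0.0108,-0.0291,0],[0,0,0],0.0854],
    [[-0.0108,-0.0291,0],[0,0,0],0.0854],
    [[-0.0108,-0.0291,0],[0,0,0],0.0854],
    [[-0.0108,-0.0291,0],[0,0,0],0.0854],
    [[0,0,0],[0,0,0],0.0854],
    [[0,0,0],[0,0,0],0.0854],
    [[0,0,0],[0,0,0],0.0854],
  ],
)

```text
clock: 15.58
tcp_pos: [0.5852, -0.218, 0.2305]
orientation: [-0.0, -0.071, 0.997, 0.0]
wrist_force: [0.1, -0.1, 0.0]
width: 0.998
grip_force: 0.0
```

```bash
python3 -c "
from h import *
plan(.585,-.2195,.068,8)
"
```

```text
tcp [ 0.5852 -0.218   0.2305] head -171.81 TURNz 0.19 SHIFT x 0.5 y -1.4 z 162.5 j1,j6 [-0.47 -0.62] w 0.998 tilt [-0.001 -0.001] t 15.6
```

>>> step_arm(
  deltas=[
    [[0.0005,-0.0014,0.03],[0,0,0],0.0854],
    [[0,0,0.03],[0,0,0],0.0854],
    [[0,0,0.03],[0,0,0],0.0854],
    [[0,0,0.02],[0,0,0],0.0854],
    [[0,0,0.02],[0,0,0],0.0854],
    [[0,0,0.02],[0,0,0],0.0854],
    [[0,0,0.0125],[0,0,0],0.0854],
    [[0,0,0],[0,0,0],0.0854],
    [[0,0,0],[0,0,0],0.06],
  ],
)

```text
clock: 16.33
tcp_pos: [0.5848, -0.2187, 0.0687]
orientation: [-0.0, -0.071, 0.997, 0.0]
wrist_force: [-0.1, -0.2, 1.7]
width: 0.891
grip_force: 0.0
```

>>> step_arm(
  deltas=[
    [[0,0,0],[0,0,0],0.052],
    [[0,0,0],[0,0,0],0.04],
    [[0,0,0],[0,0,0],0.04],
    [[0,0,0],[0,0,0],0.04],
    [[0,0,0],[0,0,0],0.04],
  ],
)

```text
clock: 16.75
tcp_pos: [0.5864, -0.2202, 0.0702]
orientation: [0.001, -0.071, 0.998, -0.001]
wrist_force: [-1.4, 0.3, 7.6]
width: 0.554
grip_force: 62.7
```

>>> step_arm(
  deltas=[
    [[0,0,-0.005],[0,0,0],0.04],
    [[0,0,-0.01],[0,0,0],0.04],
    [[0,0,-0.02],[0,0,0],0.04],
    [[0,0,-0.02],[0,0,0],0.04],
    [[0,0,-0.02],[0,0,0],0.04],
    [[0,0,0],[0,0,6],0.04],
    [[0,0,0],[0,0,6],0.04],
    [[0,0,0],[0,0,0],0.04],
    [[0,0,0],[0,0,0],0.04],
  ],
)

```text
clock: 17.5
tcp_pos: [0.5853, -0.2198, 0.1441]
orientation: [0.0, 0.033, 0.999, -0.0]
wrist_force: [-0.7, -0.4, -0.7]
width: 0.549
grip_force: 62.0
```

```bash
python3 -c "
from h import *
plan(.5035,-.4225,.1,-4.1)
f=grab('scene');t=grab('top')
print('T blue',dots(t,[(323.3,170),(330.1,208.9)],.038),'T yel',dots(t,[(325.9,173.1),(330.8,200.4)],.07))
"
```

```text
tcp [ 0.5853 -0.2198  0.1441] head 176.26 TURNz 0.36 SHIFT x 67.1 y -208.0 z 44.1 j1,j6 [-0.48 -0.41] w 0.549 tilt [0. 0.] t 17.5
T blue ([[323.4, 170.0], [327.2, 206.5]], (array([ 585.3, -216.8]), np.float64(116.8), np.float64(6.3))) T yel ([[324.8, 171.6], [329.9, 199.9]], (array([ 589.6, -216.9]), np.float64(88.9), np.float64(10.5)))
```

>>> step_arm(
  deltas=[
    [[0.0096,-0.0297,0],[0,0,0.36],0.04],
    [[0.0096,-0.0297,0],[0,0,0],0.04],
    [[0.0096,-0.0297,0],[0,0,0],0.04],
    [[0.0096,-0.0297,0],[0,0,0],0.04],
    [[0.0096,-0.0297,0.01],[0,0,0],0.04],
    [[0.0096,-0.0297,0.01],[0,0,0],0.04],
    [[0.0096,-0.0297,0.01],[0,0,0],0.04],
    [[0,0,0.01],[0,0,0],0.04],
    [[0,0,0.01],[0,0,0],0.04],
    [[0,0,0],[0,0,0],0.04],
    [[0,0,0],[0,0,0],0.04],
    [[0,0,0],[0,0,0],0.04],
  ],
)

```text
clock: 18.6
tcp_pos: [0.5037, -0.4213, 0.094]
orientation: [0.0, 0.036, 0.999, -0.0]
wrist_force: [0.5, 0.4, -0.8]
width: 0.548
grip_force: 62.2
```

```bash
python3 -c "
from h import *
plan(.5035,-.4225,.0045,-4.1)
f=grab('scene')
m=mask(f,'green',(60,220,160,330),smin=80);ys,xs=np.nonzero(m)
P=np.array([px(f,u,v)*1000 for u,v in zip(xs,ys)]);P=P[P[:,2]>80];print(len(P),P.min(0).round(),P.max(0).round(),np.median(P,0).round())
t=grab('top'); i=t
print('T blue',dots(t,[(323.3,170),(330.1,208.9)],.038),'T yel',dots(t,[(325.9,173.1),(330.8,200.4)],.07))
for n,i in(('S',f),('T',t)): print(n,fit(i,'yellow',100,48,.07,[586,-220,10.4]),fit(i,'blue',140,48,.038,[580,-220,10]))
"
```

```text
tcp [ 0.5037 -0.4213  0.094 ] head 175.83 TURNz -0.07 SHIFT x 0.1 y -1.3 z 89.5 j1,j6 [-0.81 -0.74] w 0.548 tilt [ 0. -0.] t 18.6
326 [ 488. -445.   98.] [ 533. -399.  175.] [ 511. -424.  125.]
T blue ([[323.4, 170.0], [330.0, 208.8]], (array([ 581.7, -221.3]), np.float64(125.0), np.float64(10.1))) T yel ([[325.6, 173.2], [330.7, 200.3]], (array([ 586.5, -219.4]), np.float64(85.4), np.float64(11.0)))
S (array([ 585. , -221. ,    9.2]), np.float64(0.815)) (array([ 583.2, -222.2,   10.8]), np.float64(0.118))
T (array([ 584.8, -218.6,   10.6]), np.float64(0.766)) (array([ 583. , -218.8,   10.6]), np.float64(0.139))
```

>>> step_arm(
  deltas=[
    [[0,-0.0013,0.02],[0,0,0],0.04],
    [[0,0,0.02],[0,0,0],0.04],
    [[0,0,0.02],[0,0,0],0.04],
    [[0,0,0.015],[0,0,0],0.04],
    [[0,0,0.007],[0,0,0],0.04],
    [[0,0,0.003],[0,0,0],0.04],
    [[0,0,0],[0,0,0],0.04],
    [[0,0,0],[0,0,0],0.04],
  ],
)

```text
clock: 19.37
tcp_pos: [0.5036, -0.4239, 0.0096]
orientation: [0.001, 0.037, 0.999, -0.001]
wrist_force: [-0.1, -0.4, -0.5]
width: 0.549
grip_force: 62.2
```

```bash
python3 -c "
from h import *
plan(.5035,-.4225,.0045,-4.1)
f=grab('scene')
m=mask(f,'green',(60,220,160,330),smin=80);ys,xs=np.nonzero(m)
P=np.array([px(f,u,v)*1000 for u,v in zip(xs,ys)]);P=P[P[:,2]>28];print(len(P),P.min(0).round(),P.max(0).round(),np.median(P,0).round())
"
```

```text
tcp [ 0.5036 -0.4239  0.0096] head 175.74 TURNz -0.16 SHIFT x 0.2 y 1.4 z 5.1 j1,j6 [-0.81 -0.74] w 0.549 tilt [0.001 0.001] t 19.4
259 [ 490. -449.   30.] [ 531. -401.   89.] [ 513. -427.   41.]
```

>>> step_arm(
  deltas=[
    [[0,0.0012,0.002],[0,0,0],0.04],
    [[0,0,0.002],[0,0,0],0.04],
    [[0,0,0.001],[0,0,0],0.04],
    [[0,0,0],[0,0,0],0.04],
    [[0,0,0],[0,0,0],0.04],
  ],
)

```text
clock: 19.83
tcp_pos: [0.5032, -0.4224, 0.0042]
orientation: [0.0, 0.037, 0.999, -0.0]
wrist_force: [-0.8, 1.1, 5.7]
width: 0.549
grip_force: 62.8
```

Touching the floor at 5.7 N, so I'll release and rise.

>>> step_arm(
  deltas=[
    [[0,0,0],[0,0,0],0.06],
    [[0,0,0],[0,0,0],0.075],
    [[0,0,0],[0,0,0],0.0854],
    [[0,0,-0.01],[0,0,0],0.0854],
    [[0,0,-0.03],[0,0,0],0.0854],
    [[0,0,-0.04],[0,0,0],0.0854],
    [[0,0,-0.04],[0,0,0],0.0854],
    [[0,0,-0.04],[0,0,0],0.0854],
    [[-0.01,0.03,-0.04],[0,0,-5],0.0854],
    [[-0.01,0.03,0],[0,0,-5],0.0854],
    [[-0.01,0.03,0],[0,0,-4.5],0.0854],
    [[0,0,0],[0,0,0],0.0854],
  ],
)

```text
clock: 20.83
tcp_pos: [0.5308, -0.3329, 0.198]
orientation: [0.001, -0.093, 0.996, 0.0]
wrist_force: [0.2, -0.0, -0.0]
width: 0.999
grip_force: 0.0
```

>>> step_arm(
  deltas=[
    [[-0.01,0.03,0],[0,0,0],0.0854],
    [[-0.01,0.03,0],[0,0,0],0.0854],
    [[-0.01,0.03,0],[0,0,0],0.0854],
    [[0,0,0],[0,0,0],0.0854],
    [[0,0,0],[0,0,0],0.0854],
  ],
)

```text
clock: 21.25
tcp_pos: [0.5433, -0.2424, 0.1969]
orientation: [0.0, -0.09, 0.996, -0.0]
wrist_force: [-0.0, -1.0, -0.5]
width: 0.999
grip_force: 0.0
```

```bash
cat >> h.py <<'E'
def two(f,col,z,box,vmin=30,smin=70):
    """white-dot pair inside a coloured lid, found automatically near box"""
    x0,y0,x1,y1=box; im=cv2.resize(f['img'][y0:y1,x0:x1],None,fx=4,fy=4,interpolation=cv2.INTER_CUBIC)
    mn=im.min(2); k=cv2.inRange(mn,int(mn.max()*.75),255)
    n,l,st,c=cv2.connectedComponentsWithStats(k); return [(tuple(C(*c[i],(x0,y0),4)),st[i,4]) for i in range(1,n)]
E
python3 -c "
from h import *
plan(.5855,-.2195,.036,10.2)
f=grab('scene');t=grab('top')
for n,i in(('S',f),('T',t)):
  print(n,'cartG',fit(i,'green',60,48,.036,[503,-422,-4],pad=6))
a=lambda g,b:cv2.resize(np.clip(g['img'][b[1]:b[3],b[0]:b[2],::-1]*1.8,0,255).astype(np.uint8),(400,400),interpolation=cv2.INTER_CUBIC)
cv2.imwrite('pics/g.png',np.hstack([a(t,(365,195,405,235)),a(f,(85,260,145,320))]))
im=f['img'];
for n,i,z in(('S',f,.036),('T',t,.036)):
  P=np.array([[.503+np.cos(r)*d-np.sin(r)*e,-.422+np.sin(r)*d+np.cos(r)*e,z] for r in[np.radians(-4.1)] for d,e in((.0213,0),(-.0213,0))])
  print(n,dots(i,proj(i,P),z,2))
"
```

```text
tcp [ 0.5433 -0.2424  0.1969] head -169.67 TURNz 0.13 SHIFT x -45.6 y 15.1 z 160.9 j1,j6 [-0.54 -0.72] w 0.999 tilt [0. 0.] t 21.2
S cartG (array([ 502. , -426.1,   -6.8]), np.float64(0.532))
T cartG (array([ 503., -422.,   -4.]), np.float64(0.0))
S ([[111.7, 295.9], [104.3, 282.3]], (array([ 500.5, -421.9]), np.float64(42.5), np.float64(-5.4)))
T ([[389.2, 209.9], [388.4, 222.4]], (array([ 500.3, -421.9]), np.float64(40.1), np.float64(-4.2)))
```

>>> step_arm(
  deltas=[
    [[-0.0152,0.005,0.02],[0,0,0.1],0.0854],
    [[-0.0152,0.005,0.02],[0,0,0],0.0854],
    [[-0.0152,0.005,0.02],[0,0,0],0.0854],
    [[0,0,0],[0,0,0],0.0854],
    [[0,0,0],[0,0,0],0.0854],
    [[0,0,0],[0,0,0],0.0854],
  ],
)

```text
clock: 21.85
tcp_pos: [0.5851, -0.222, 0.1367]
orientation: [-0.0, -0.088, 0.996, -0.0]
wrist_force: [0.1, -0.0, 0.1]
width: 1.0
grip_force: 0.0
```

```bash
python3 -c "
from h import *
plan(.5855,-.2197,.037,10.2)
f=load('top');print(fit(f,'green',60,48,.036,[506,-422,-4],pad=6))
t=grab('top');i=t;print('T cartG',fit(i,'green',60,48,.036,[506,-422,-4],pad=6))
P=np.array([[.505+np.cos(r)*d,-.422+np.sin(r)*d,.036] for r in[np.radians(-4.1)] for d in(.0213,-.0213)]);print(dots(t,proj(t,P),.036,2))
"
```

```text
tcp [ 0.5851 -0.222   0.1367] head -169.94 TURNz -0.14 SHIFT x -0.8 y 2.2 z 99.7 j1,j6 [-0.48 -0.65] w 1.0 tilt [-0.  0.] t 21.9
(array([ 506., -422.,   -4.]), np.float64(0.0))
T cartG (array([ 506., -422.,   -4.]), np.float64(0.0))
([[389.4, 207.3], [387.9, 220.3]], (array([ 507.9, -421.5]), np.float64(42.0), np.float64(-7.0)))
```

>>> step_arm(
  deltas=[
    [[-0.0008,0.0022,0.02],[0,0,0],0.0854],
    [[0,0,0.02],[0,0,0],0.0854],
    [[0,0,0.02],[0,0,0],0.0854],
    [[0,0,0.02],[0,0,0],0.0854],
    [[0,0,0.0197],[0,0,0],0.0854],
    [[0,0,0],[0,0,0],0.0854],
    [[0,0,0],[0,0,0],0.06],
    [[0,0,0],[0,0,0],0.052],
    [[0,0,0],[0,0,0],0.04],
    [[0,0,0],[0,0,0],0.04],
    [[0,0,0],[0,0,0],0.04],
    [[0,0,0],[0,0,0],0.04],
  ],
)

```text
clock: 22.9
tcp_pos: [0.587, -0.2194, 0.0386]
orientation: [0.001, -0.088, 0.996, -0.001]
wrist_force: [-1.9, -0.0, 6.7]
width: 0.552
grip_force: 62.9
```

>>> step_arm(
  deltas=[
    [[0,0,-0.005],[0,0,0],0.04],
    [[0,0,-0.01],[0,0,0],0.04],
    [[0,0,-0.025],[0,0,0],0.04],
    [[0,0,-0.03],[0,0,0],0.04],
    [[0,0,-0.03],[0,0,0],0.04],
    [[0,0,-0.03],[0,0,0],0.04],
    [[0,0,-0.03],[0,0,0],0.04],
    [[0,0,-0.03],[0,0,0],0.04],
    [[0,0,0],[0,0,0],0.04],
  ],
)

```text
clock: 23.65
tcp_pos: [0.5882, -0.2196, 0.2341]
orientation: [0.004, -0.088, 0.996, -0.003]
wrist_force: [0.1, 0.5, -1.2]
width: 0.556
grip_force: 62.2
```

```bash
python3 -c "
from h import *
plan(.4993,.4145,.215,1.5)
"
```

```text
tcp [ 0.5882 -0.2196  0.2341] head -169.86 TURNz 8.64 SHIFT x 72.2 y 636.2 z 19.1 j1,j6 [-0.47 -0.65] w 0.556 tilt [0.008 0.006] t 23.6
```

>>> step_arm(
  deltas=[
    [[0,0,0],[0,0,4.32],0.04],
    [[0,0,0],[0,0,4.32],0.04],
    [[0.0034,0.0303,0],[0,0,0],0.04],
    [[0.0034,0.0303,0],[0,0,0],0.04],
    [[0.0034,0.0303,0],[0,0,0],0.04],
    [[0.0034,0.0303,0],[0,0,0],0.04],
    [[0.0034,0.0303,0],[0,0,0],0.04],
    [[0.0034,0.0303,0],[0,0,0],0.04],
    [[0.0034,0.0303,0],[0,0,0],0.04],
    [[0.0034,0.0303,0],[0,0,0],0.04],
    [[0.0034,0.0303,0],[0,0,0],0.04],
    [[0.0034,0.0303,0],[0,0,0],0.04],
  ],
)

```text
clock: 24.65
tcp_pos: [0.5434, 0.085, 0.2272]
orientation: [0.0, -0.013, 1.0, 0.0]
wrist_force: [0.0, 1.0, -1.6]
width: 0.553
grip_force: 62.3
```

>>> step_arm(
  deltas=[
    [[0.0034,0.0303,0],[0,0,0],0.04],
    [[0.0034,0.0303,0],[0,0,0],0.04],
    [[0.0034,0.0303,0],[0,0,0],0.04],
    [[0.0034,0.0303,0],[0,0,0],0.04],
    [[0.0034,0.0303,0],[0,0,0],0.04],
    [[0.0034,0.0303,0],[0,0,0],0.04],
    [[0.0034,0.0303,0],[0,0,0],0.04],
    [[0.0034,0.0303,0],[0,0,0],0.04],
    [[0.0034,0.0303,0],[0,0,0],0.04],
    [[0.0034,0.0303,0],[0,0,0],0.04],
    [[0,0,0],[0,0,0],0.04],
    [[0,0,0],[0,0,0],0.04],
  ],
)

```text
clock: 25.65
tcp_pos: [0.5013, 0.3869, 0.2266]
orientation: [-0.0, -0.014, 1.0, -0.0]
wrist_force: [-0.1, -1.0, -1.8]
width: 0.552
grip_force: 62.4
```

```bash
python3 -c "
from h import *
plan(.5,.4145,.08,1.5)
f=grab('scene');t=grab('top')
for n,i in(('S',f),('T',t)):
  m=fit(i,'green',60,48,.036,[503,-422,-4],pad=6,vmin=15); print(n,'cartG',m)
  P=np.array([[.503+np.cos(r)*d,-.422+np.sin(r)*d,.036] for r in[np.radians(-4.1)] for d in(.0213,-.0213)]);print(dots(i,proj(i,P),.036,2))
  print(n,'blue',fit(i,'blue',140,48,.038,[583,-220,10.3]))
print(dots(t,[(323.3,170),(330.1,208.9)],.038), dots(f,[(175.6,245.3),(211.5,273.9)],.038,2))
print(t['img'][212,386],t['img'][212,392])
"
```

```text
tcp [0.5013 0.3869 0.2266] head -178.37 TURNz 0.13 SHIFT x 0.6 y 27.6 z 146.6 j1,j6 [0.54 0.51] w 0.552 tilt [-0.  0.] t 25.6
S cartG (array([ 501.9, -426.1,   -6.6]), np.float64(0.533))
([[111.7, 295.9], [104.3, 282.3]], (array([ 500.5, -421.9]), np.float64(42.6), np.float64(-5.4)))
S blue (array([ 582.8, -221. ,   10.1]), np.float64(0.847))
T cartG (array([ 514.8, -421.9,   -3.2]), np.float64(0.458))
([[389.1, 208.8], [388.3, 222.1]], (array([ 502.7, -421.7]), np.float64(42.4), np.float64(-3.9)))
T blue (array([ 583.1, -219.3,   10.2]), np.float64(0.81))
([[323.0, 169.5], [330.1, 210.0]], (array([ 580.6, -220.9]), np.float64(131.0), np.float64(10.4))) ([[175.7, 245.9], [211.4, 273.7]], (array([ 580.2, -220.2]), np.float64(122.9), np.float64(9.9)))
[35 91 48] [33 90 48]
```

>>> step_arm(
  deltas=[
    [[0.0006,0.0276,0.02],[0,0,0.1],0.04],
    [[0,0,0.025],[0,0,0],0.04],
    [[0,0,0.025],[0,0,0],0.04],
    [[0,0,0.025],[0,0,0],0.04],
    [[0,0,0.025],[0,0,0],0.04],
    [[0,0,0.025],[0,0,0],0.04],
    [[0,0,0.025],[0,0,0],0.04],
    [[0,0,0.025],[0,0,0],0.04],
    [[0,0,0.015],[0,0,0],0.04],
    [[0,0,0],[0,0,0],0.04],
    [[0,0,0],[0,0,0],0.04],
    [[0,0,0],[0,0,0],0.04],
  ],
)

```text
clock: 26.75
tcp_pos: [0.5019, 0.413, 0.018]
orientation: [0.001, -0.012, 1.0, 0.0]
wrist_force: [-0.4, 1.0, -1.4]
width: 0.552
grip_force: 62.5
```

```bash
python3 -c "
from h import *
plan(.5,.4145,.0055,1.5)
"
```

```text
tcp [0.5019 0.413  0.018 ] head -178.67 TURNz -0.17 SHIFT x 1.9 y 1.6 z 12.5 j1,j6 [0.58 0.55] w 0.552 tilt [ 0.002 -0.001] t 26.8
```

>>> step_arm(
  deltas=[
    [[0.0018,0.0016,0.005],[0,0,-0.1],0.04],
    [[0,0,0.004],[0,0,0],0.04],
    [[0,0,0],[0,0,0],0.04],
    [[0,0,0],[0,0,0],0.04],
    [[0,0,0],[0,0,0],0.04],
    [[0,0,0],[0,0,0],0.04],
  ],
)

```text
clock: 27.25
tcp_pos: [0.4991, 0.4148, 0.0077]
orientation: [0.0, -0.013, 1.0, 0.0]
wrist_force: [-0.6, -1.0, -1.7]
width: 0.553
grip_force: 62.5
```

```bash
python3 -c "
from h import *
plan(.5,.4145,.0055,1.5)
f=grab('scene')
plan(.5,.4145,.0055,1.5)
"
```

```text
tcp [0.4991 0.4148 0.0077] head -178.51 TURNz -0.01 SHIFT x -0.9 y -0.3 z 2.2 j1,j6 [0.58 0.55] w 0.553 tilt [ 0. -0.] t 27.2
tcp [0.4991 0.4148 0.0077] head -178.52 TURNz -0.02 SHIFT x -0.9 y -0.3 z 2.2 j1,j6 [0.58 0.55] w 0.552 tilt [ 0. -0.] t 27.3
```

>>> step_arm(
  deltas=[
    [[-0.0008,0,0.0015],[0,0,0],0.04],
    [[0,0,0.001],[0,0,0],0.04],
    [[0,0,0.0005],[0,0,0],0.04],
    [[0,0,0],[0,0,0],0.04],
    [[0,0,0],[0,0,0],0.04],
  ],
)

```text
clock: 27.72
tcp_pos: [0.4999, 0.4148, 0.0047]
orientation: [0.0, -0.013, 1.0, 0.0]
wrist_force: [0.2, -0.4, 2.7]
width: 0.554
grip_force: 62.9
```

>>> step_arm(
  deltas=[
    [[0,0,0],[0,0,0],0.06],
    [[0,0,0],[0,0,0],0.075],
    [[0,0,0],[0,0,0],0.0854],
    [[0,0,-0.01],[0,0,0],0.0854],
    [[0,0,-0.03],[0,0,0],0.0854],
    [[0,0,-0.04],[0,0,0],0.0854],
    [[0,0,-0.04],[0,0,0],0.0854],
    [[0,0,-0.04],[0,0,0],0.0854],
    [[0,0,-0.04],[0,0,-5],0.0854],
    [[0,0,-0.02],[0,0,-3.7],0.0854],
    [[0,0,0],[0,0,0],0.0854],
  ],
)

```text
clock: 28.63
tcp_pos: [0.5019, 0.4162, 0.2313]
orientation: [0.004, -0.091, 0.996, 0.002]
wrist_force: [1.4, -0.1, -1.4]
width: 0.997
grip_force: 0.0
```

```bash
python3 -c "
from h import *
plan(.582,-.2203,.225,10.2)
"
```

```text
tcp [0.5019 0.4162 0.2313] head -169.6 TURNz 0.2 SHIFT x 33.8 y -640.6 z 6.3 j1,j6 [0.58 0.4 ] w 0.997 tilt [ 0.009 -0.004] t 28.6
```

>>> step_arm(
  deltas=[
    [[0.0016,-0.0305,0],[0,0,0.2],0.0854],
    [[0.0016,-0.0305,0],[0,0,0],0.0854],
    [[0.0016,-0.0305,0],[0,0,0],0.0854],
    [[0.0016,-0.0305,0],[0,0,0],0.0854],
    [[0.0016,-0.0305,0],[0,0,0],0.0854],
    [[0.0016,-0.0305,0],[0,0,0],0.0854],
    [[0.0016,-0.0305,0],[0,0,0],0.0854],
    [[0.0016,-0.0305,0],[0,0,0],0.0854],
    [[0.0016,-0.0305,0],[0,0,0],0.0854],
    [[0.0016,-0.0305,0],[0,0,0],0.0854],
    [[0.0016,-0.0305,0],[0,0,0],0.0854],
    [[0.0016,-0.0305,0],[0,0,0],0.0854],
  ],
)

```text
clock: 29.63
tcp_pos: [0.544, 0.0495, 0.2245]
orientation: [-0.0, -0.087, 0.996, 0.0]
wrist_force: [-0.1, -0.3, -0.4]
width: 0.998
grip_force: 0.0
```

>>> step_arm(
  deltas=[
    [[0.0016,-0.0305,0],[0,0,0],0.0854],
    [[0.0016,-0.0305,0],[0,0,0],0.0854],
    [[0.0016,-0.0305,0],[0,0,0],0.0854],
    [[0.0016,-0.0305,0],[0,0,0],0.0854],
    [[0.0016,-0.0305,0],[0,0,0],0.0854],
    [[0.0016,-0.0305,0],[0,0,0],0.0854],
    [[0.0016,-0.0305,0],[0,0,0],0.0854],
    [[0.0016,-0.0305,0],[0,0,0],0.0854],
    [[0.0016,-0.0305,0],[0,0,0],0.0854],
    [[0,0,0],[0,0,0],0.0854],
    [[0,0,0],[0,0,0],0.0854],
    [[0,0,0],[0,0,0],0.0854],
  ],
)

```text
clock: 30.63
tcp_pos: [0.5773, -0.2214, 0.2242]
orientation: [-0.0, -0.087, 0.996, 0.0]
wrist_force: [-0.4, -0.3, 0.1]
width: 1.001
grip_force: 0.0
```

```bash
python3 -c "
from h import *
plan(.582,-.2203,.006,10.2)
f=grab('scene');t=grab('top')
np.savez('/tmp/topY.npz',**t)
# profile along bay axes at cart-lid height: saturation/value, both cameras
for nm,c,h,L in(('green',(503.5,-422.5),-4,60),('yellow',(499.2,414.4),1.5,100)):
  for n,i in(('S',f),('T',t)):
    a=np.radians(h); ds=np.arange(-L/2-24,L/2+25,3); tot=0
    for e in(-16,0,16) :
      P=np.array([[c[0]+d*np.cos(a)-e*np.sin(a),c[1]+d*np.sin(a)+e*np.cos(a),36] for d in ds])/1000
      q=proj(i,P).astype(np.float32); tot=tot+cv2.remap(i['img'],q[:,0].copy(),q[:,1].copy(),cv2.INTER_LINEAR)[:,0].astype(float)/3
    sat=tot.max(1)-tot.min(1)
    print(nm,n,[(int(d),int(s)) for d,s in zip(ds,sat) if abs(d)>L/2-10])
"
```

```text
tcp [ 0.5773 -0.2214  0.2242] head -170.06 TURNz -0.26 SHIFT x -4.8 y 0.3 z 218.2 j1,j6 [-0.48 -0.66] w 1.001 tilt [-0.001 -0.001] t 30.6
green S [(-54, 4), (-51, 4), (-48, 4), (-45, 4), (-42, 4), (-39, 4), (-36, 5), (-33, 19), (-30, 36), (-27, 37), (-24, 37), (-21, 38), (21, 38), (24, 45), (27, 32), (30, 10), (33, 4), (36, 3), (39, 7), (42, 22), (45, 31), (48, 35), (51, 18), (54, 4)]
green T [(-54, 43), (-51, 44), (-48, 43), (-45, 43), (-42, 44), (-39, 43), (-36, 43), (-33, 43), (-30, 44), (-27, 43), (-24, 43), (-21, 43), (21, 43), (24, 43), (27, 43), (30, 43), (33, 43), (36, 44), (39, 43), (42, 43), (45, 42), (48, 42), (51, 43), (54, 41)]
yellow S [(-74, 4), (-71, 4), (-68, 4), (-65, 4), (-62, 4), (-59, 3), (-56, 7), (-53, 30), (-50, 50), (-47, 53), (-44, 54), (-41, 57), (43, 58), (46, 49), (49, 24), (52, 6), (55, 6), (58, 16), (61, 29), (64, 36), (67, 34), (70, 17), (73, 4)]
yellow T [(-74, 2), (-71, 2), (-68, 2), (-65, 1), (-62, 2), (-59, 15), (-56, 48), (-53, 78), (-50, 78), (-47, 68), (-44, 62), (-41, 63), (43, 65), (46, 71), (49, 78), (52, 83), (55, 75), (58, 45), (61, 12), (64, 1), (67, 0), (70, 1), (73, 1)]
```

>>> step_arm(
  deltas=[
    [[-0.0058,0,0.03],[0,0,-0.2],0.0854],
    [[0,0,0.03],[0,0,0],0.0854],
    [[0,0,0.03],[0,0,0],0.0854],
    [[0,0,0.03],[0,0,0],0.0854],
    [[0,0,0.03],[0,0,0],0.0854],
    [[0,0,0.03],[0,0,0],0.0854],
    [[0,0,0.015],[0,0,0],0.0854],
    [[0,0,0],[0,0,0],0.0854],
    [[0,0,0],[0,0,0],0.0854],
    [[0,0,0],[0,0,0],0.0854],
  ],
)

```text
clock: 31.57
tcp_pos: [0.5845, -0.2207, 0.031]
orientation: [0.001, -0.089, 0.996, -0.001]
wrist_force: [1.1, -0.5, 0.9]
width: 1.002
grip_force: 0.0
```

```bash
python3 -c "
from h import *
plan(.583,-.2203,.007,10.2)
"
```

```text
tcp [ 0.5845 -0.2207  0.031 ] head -169.77 TURNz 0.03 SHIFT x 1.4 y 0.7 z 24.0 j1,j6 [-0.48 -0.66] w 1.002 tilt [0.002 0.001] t 31.6
```

>>> step_arm(
  deltas=[
    [[0.001,0.0005,0.012],[0,0,0],0.0854],
    [[0,0,0.011],[0,0,0],0.0854],
    [[0,0,0],[0,0,0],0.0854],
    [[0,0,0],[0,0,0],0.07],
    [[0,0,0],[0,0,0],0.06],
    [[0,0,0],[0,0,0],0.052],
    [[0,0,0],[0,0,0],0.04],
    [[0,0,0],[0,0,0],0.04],
    [[0,0,0],[0,0,0],0.04],
    [[0,0,0],[0,0,0],0.04],
    [[0,0,0],[0,0,0],0.04],
  ],
)

```text
clock: 32.48
tcp_pos: [0.583, -0.221, 0.0074]
orientation: [0.001, -0.089, 0.996, -0.0]
wrist_force: [-0.3, -0.1, 5.7]
width: 0.548
grip_force: 63.1
```

>>> step_arm(
  deltas=[
    [[0,0,-0.005],[0,0,0],0.04],
    [[0,0,-0.01],[0,0,0],0.04],
    [[0,0,-0.03],[0,0,0],0.04],
    [[0,0,-0.035],[0,0,0],0.04],
    [[0,0,-0.035],[0,0,0],0.04],
    [[0,0,-0.035],[0,0,0],0.04],
    [[0,0,-0.035],[0,0,0],0.04],
    [[0,0,-0.03],[0,0,0],0.04],
    [[0,0,0],[0,0,6],0.04],
    [[0,0,0],[0,0,6],0.04],
    [[0,0,0],[0,0,5.7],0.04],
    [[0,0,0],[0,0,0],0.04],
  ],
)

```text
clock: 33.48
tcp_pos: [0.5822, -0.2204, 0.2223]
orientation: [0.0, 0.068, 0.998, -0.0]
wrist_force: [0.1, 0.7, -2.3]
width: 0.551
grip_force: 62.7
```

```bash
python3 -c "
from h import *
plan(.5623,.209,.22,-7.5)
"
```

```text
tcp [ 0.5822 -0.2204  0.2223] head 172.23 TURNz -0.27 SHIFT x 75.8 y 423.2 z 2.3 j1,j6 [-0.48 -0.34] w 0.551 tilt [0. 0.] t 33.5
```

>>> step_arm(
  deltas=[
    [[0.0054,0.0302,0],[0,0,-0.25],0.04],
    [[0.0054,0.0302,0],[0,0,0],0.04],
    [[0.0054,0.0302,0],[0,0,0],0.04],
    [[0.0054,0.0302,0],[0,0,0],0.04],
    [[0.0054,0.0302,0],[0,0,0],0.04],
    [[0.0054,0.0302,0],[0,0,0],0.04],
    [[0.0054,0.0302,0],[0,0,0],0.04],
    [[0.0054,0.0302,0],[0,0,0],0.04],
    [[0.0054,0.0302,0],[0,0,0],0.04],
    [[0.0054,0.0302,0],[0,0,0],0.04],
    [[0.0054,0.0302,0],[0,0,0],0.04],
    [[0.0054,0.0302,0],[0,0,0],0.04],
  ],
)

```text
clock: 34.48
tcp_pos: [0.5636, 0.1486, 0.2219]
orientation: [-0.0, 0.061, 0.998, 0.0]
wrist_force: [0.3, -0.3, -1.8]
width: 0.553
grip_force: 62.8
```

>>> step_arm(
  deltas=[
    [[0.0054,0.0302,0],[0,0,0],0.04],
    [[0.0054,0.0302,0],[0,0,0],0.04],
    [[0,0,0.02],[0,0,0],0.04],
    [[0,0,0.03],[0,0,0],0.04],
    [[0,0,0.03],[0,0,0],0.04],
    [[0,0,0.03],[0,0,0],0.04],
    [[0,0,0.03],[0,0,0],0.04],
    [[0,0,0.03],[0,0,0],0.04],
    [[0,0,0],[0,0,0],0.04],
    [[0,0,0],[0,0,0],0.04],
    [[0,0,0],[0,0,0],0.04],
    [[0,0,0],[0,0,0],0.04],
  ],
)

```text
clock: 35.48
tcp_pos: [0.5627, 0.2088, 0.0538]
orientation: [0.002, 0.063, 0.998, 0.001]
wrist_force: [-0.1, -0.3, -2.4]
width: 0.55
grip_force: 63.0
```

```bash
python3 -c "
from h import *
plan(.5623,.209,.0055,-7.5)
"
```

```text
tcp [0.5627 0.2088 0.0538] head 172.78 TURNz 0.28 SHIFT x 0.4 y 0.2 z 48.3 j1,j6 [0.23 0.36] w 0.55 tilt [ 0.003 -0.001] t 35.5
```

>>> step_arm(
  deltas=[
    [[0.0002,0,0.015],[0,0,0.25],0.04],
    [[0,0,0.015],[0,0,0],0.04],
    [[0,0,0.01],[0,0,0],0.04],
    [[0,0,0.005],[0,0,0],0.04],
    [[0,0,0],[0,0,0],0.04],
    [[0,0,0],[0,0,0],0.04],
    [[0,0,0],[0,0,0],0.04],
  ],
)

```text
clock: 36.07
tcp_pos: [0.5616, 0.2086, 0.0074]
orientation: [0.001, 0.065, 0.998, 0.0]
wrist_force: [-0.2, -0.1, -2.3]
width: 0.548
grip_force: 63.3
```

```bash
python3 -c "
from h import *
plan(.5623,.209,.0055,-7.5)
"
```

```text
tcp [0.5616 0.2086 0.0074] head 172.49 TURNz -0.01 SHIFT x -0.6 y 0.5 z 1.9 j1,j6 [0.23 0.36] w 0.548 tilt [ 0.001 -0.   ] t 36.1
```

>>> step_arm(
  deltas=[
    [[-0.0005,0,0.001],[0,0,0],0.04],
    [[0,0,0.001],[0,0,0],0.04],
    [[0,0,0.0005],[0,0,0],0.04],
    [[0,0,0],[0,0,0],0.04],
    [[0,0,0],[0,0,0],0.04],
  ],
)

```text
clock: 36.48
tcp_pos: [0.5621, 0.2085, 0.0054]
orientation: [0.001, 0.066, 0.998, 0.0]
wrist_force: [-2.3, -1.6, 9.3]
width: 0.554
grip_force: 64.7
```

Contact at 9 N. I'll release, lift, and withdraw towards the base side for a clear view.

>>> step_arm(
  deltas=[
    [[0,0,0],[0,0,0],0.06],
    [[0,0,0],[0,0,0],0.075],
    [[0,0,0],[0,0,0],0.0854],
    [[0,0,-0.01],[0,0,0],0.0854],
    [[0,0,-0.03],[0,0,0],0.0854],
    [[0,0,-0.04],[0,0,0],0.0854],
    [[0,0,-0.04],[0,0,0],0.0854],
    [[0,0,-0.04],[0,0,0],0.0854],
    [[0,0,-0.04],[0,0,0],0.0854],
    [[0,0,-0.02],[0,0,0],0.0854],
    [[0.03,0,0],[0,0,0],0.0854],
    [[0.03,0,0],[0,0,0],0.0854],
  ],
)

```text
clock: 37.48
tcp_pos: [0.5031, 0.2163, 0.2262]
orientation: [0.002, 0.066, 0.998, 0.001]
wrist_force: [-0.4, 0.8, -0.1]
width: 0.998
grip_force: 0.0
```

>>> step_arm(
  deltas=[
    [[0.03,0,0],[0,0,0],0.0854],
    [[0.03,0,0],[0,0,0],0.0854],
    [[0.03,0,0],[0,0,0],0.0854],
    [[0.03,0,0],[0,0,0],0.0854],
    [[0.02,0.02,0],[0,0,0],0.0854],
    [[0.02,0.02,0],[0,0,0],0.0854],
    [[0,0.03,0],[0,0,0],0.0854],
    [[0,0.03,0],[0,0,0],0.0854],
    [[0,0.03,0],[0,0,0],0.0854],
    [[0,0,0],[0,0,0],0.0854],
  ],
)

```text
clock: 38.32
tcp_pos: [0.3608, 0.3702, 0.2246]
orientation: [0.001, 0.064, 0.998, 0.001]
wrist_force: [-1.6, -1.5, -0.6]
width: 0.997
grip_force: 0.0
```

```bash
python3 -c "
from h import *
f=grab('scene');t=grab('top')
def prof(i,c,h,ds,es):
  a=np.radians(h); tot=0
  for e in es:
    pass
def edge(i,c,h,L,axis):
  a=np.radians(h); ds=np.arange(-L/2-14,L/2+15,1.); u=np.array([np.cos(a),np.sin(a)]); v=np.array([-u[1],u[0]])
  if axis: u,v=v,u
  tot=0; es=(-16,-10,10,16)
  for e in es:
    P=np.array([np.r_[np.array(c)+d*u+e*v,36] for d in ds])/1000
    q=proj(i,P).astype(np.float32); tot=tot+cv2.remap(i['img'],q[:,0].copy(),q[:,1].copy(),cv2.INTER_LINEAR)[:,0].astype(float)/4
  s=tot.max(1)-tot.min(1); return ' '.join('%d:%d'%(d,x) for d,x in zip(ds[::2],s[::2]) if abs(d)>L/2-9)
for nm,c,h,L in(('green',(503.5,-422.5),-4,60),('yellow',(499.2,414.4),1.5,100),('blue',(562.3,209),-7.5,140)):
  print(nm,'S long',edge(f,c,h,L,0)); print(nm,'S wide',edge(f,c,h,48,1))
a=lambda g,c,r:cv2.resize(np.clip(g['img'][c[1]-r:c[1]+r,c[0]-r:c[0]+r,::-1]*1.8,0,255).astype(np.uint8),(260,260),interpolation=cv2.INTER_CUBIC)
T=lambda c:proj(t,np.array([c])/1000)[0].round().astype(int); S=lambda c:proj(f,np.array([c])/1000)[0].round().astype(int)
B=[(503.5,-422.5,10),(499.2,414.4,10),(562.3,209,10)]
cv2.imwrite('pics/fin.png',np.vstack([np.hstack([a(g,p(b),r) for b,r in zip(B,R)]) for g,p,R in((t,T,(18,25,32)),(f,S,(26,28,36)))]))
print(rect(f,'orange',(205,190,295,240),.02,smin=60,vmin=20)[0], [px(f,*C(300,440,(205,130),5))])
m=cv2.cvtColor(f['img'],cv2.COLOR_RGB2HSV)
"
```

```text
green S long -44:4 -42:3 -40:3 -38:4 -36:5 -34:12 -32:26 -30:38 -28:43 -26:44 -24:44 -22:44 22:46 24:44 26:36 28:22 30:10 32:4 34:3 36:3 38:4 40:9 42:18 44:24
green S wide -38:3 -36:3 -34:4 -32:4 -30:9 -28:23 -26:38 -24:42 -22:43 -20:45 -18:45 -16:45 16:45 18:46 20:45 22:44 24:34 26:18 28:21 30:29 32:35 34:31 36:16 38:4
yellow S long -64:2 -62:2 -60:3 -58:4 -56:7 -54:15 -52:25 -50:34 -48:37 -46:37 -44:38 -42:38 42:49 44:47 46:38 48:25 50:12 52:5 54:3 56:2 58:5 60:9 62:15 64:19
yellow S wide -38:3 -36:3 -34:4 -32:7 -30:11 -28:15 -26:21 -24:28 -22:34 -20:38 -18:40 -16:40 16:40 18:39 20:34 22:26 24:16 26:7 28:3 30:3 32:3 34:3 36:3 38:3
blue S long -84:4 -82:3 -80:3 -78:3 -76:4 -74:12 -72:24 -70:39 -68:52 -66:59 -64:60 -62:61 62:60 64:59 66:54 68:41 70:22 72:9 74:7 76:8 78:13 80:19 82:26 84:33
blue S wide -38:13 -36:3 -34:2 -32:1 -30:4 -28:13 -26:28 -24:45 -22:57 -20:62 -18:64 -16:64 16:62 18:61 20:53 22:39 24:23 26:10 28:5 30:4 32:4 34:4 36:4 38:4
112 [array([ 0.62386204, -0.01362624,  0.06246288])]
```

View pics/fin.png

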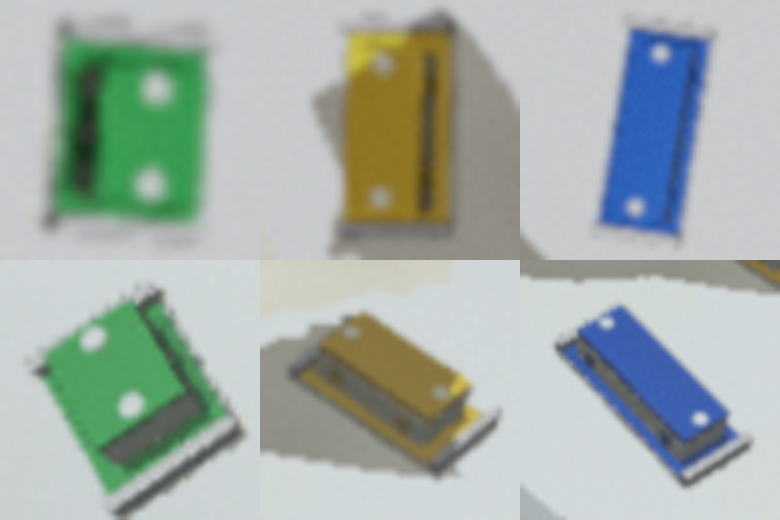

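The picture shows all three cartridges flat between their stops. The bay fit in the scene camera may be biased because the +x stop hides part of the floor, so I'll measure the bay edges from the initial pictures and the lid edges from now.

```bash
cat > e.py <<'E'
from h import *
def cross(img,sc,f,c,h,d0,z,axis,es,col):
    """sub-mm position (along axis, from c) of colour edge nearest d0 (half level)"""
    a=np.radians(h); u=np.array([np.cos(a),np.sin(a)]); v=np.array([-u[1],u[0]])
    if axis: u,v=v,-u
    ds=np.arange(d0-9,d0+9.1,.5); tot=0
    for e in es:
        P=np.array([np.r_[np.array(c)+d*u+e*v,z] for d in ds])/1000
        q=(proj(f,P)+.5)*sc-.5; q=q.astype(np.float32)
        tot=tot+cv2.remap(img,q[:,0].copy(),q[:,1].copy(),cv2.INTER_LINEAR)[:,0].astype(float)
    s=tot.max(1)-tot.min(1); s/= s.max(); k=s-.5*(1+s.min()); i=np.nonzero(np.diff(np.sign(k)))[0]
    if len(i)==0: return None
    j=i[np.argmin(abs(ds[i]-d0))]; return round(float(ds[j]+.5*k[j]/(k[j]-k[j+1])),1)
E
python3 - <<'E'
from e import *
t=load('top');f=load('scene')
i0={n:cv2.imread(f'pics/{n}0.png') for n in('top','scene')}
es=np.arange(-22,23,4)
for nm,c,h,L,l in(('green',(503.5,-422.5),-4,80,60),('yellow',(499.2,414.4),1.5,120,100),('blue',(562.3,209),-7.5,160,140)):
    for n,g in(('scene',f),('top',t)):
        lo=cross(i0[n],1.5,g,c,h,-L/2,4,0,es,nm); hi=cross(i0[n],1.5,g,c,h,L/2,14 if n=='scene' else 4,0,es,nm)
        w=[cross(i0[n],1.5,g,c,h,d,4,1,es,nm) for d in(-33,33)]
        cl=[cross(g['img'],1,g,c,h,d,36,0,es*.8,nm) for d in(-l/2,l/2)]; cw=[cross(g['img'],1,g,c,h,d,36,1,es*.8,nm) for d in(-24,24)]
        P=np.array([[c[0]+d*np.cos(np.radians(h)),c[1]+d*np.sin(np.radians(h)),36] for d in(l/2-8.7,8.7-l/2)])/1000
        print(nm,n,'bay',lo,hi,w,'cart',cl,cw,'dots',dots(g,proj(g,P),.036,2)[1])
E
```

```text
green scene bay -39.7 40.0 [-32.7, 32.7] cart [-32.9, 28.1] [-27.8, 24.4] dots (array([ 500.5, -421.9]), np.float64(42.5), np.float64(-5.4))
green top bay -35.7 40.8 [-31.6, 31.5] cart [-36.3, 36.7] [-21.6, 25.4] dots (array([ 502.7, -421.7]), np.float64(42.5), np.float64(-3.9))
yellow scene bay -59.8 59.8 [-31.8, 33.6] cart [-53.2, 48.1] [-25.7, 23.2] dots (array([495.6, 415.3]), np.float64(82.3), np.float64(1.0))
yellow top bay -56.3 61.1 [-32.4, 31.7] cart [-56.3, 56.6] [-24.5, 22.4] dots (array([497.8, 414.4]), np.float64(82.1), np.float64(1.3))
blue scene bay -79.6 79.7 [-32.2, 33.4] cart [-71.5, 69.5] [-25.4, 22.8] dots (array([559.8, 209.8]), np.float64(122.7), np.float64(-7.8))
blue top bay -76.3 80.6 [-31.7, 31.2] cart [-75.8, 76.1] [-22.8, 24.4] dots (array([562.7, 208.4]), np.float64(121.6), np.float64(-7.5))
```

In-camera, green and yellow sit about 2–2.5 mm towards −x of their bay centres, and blue is within 1 mm. There's plenty of time, so I'll regrip each and shift it.

```bash
python3 -c "
from h import *
plan(.4995,.4148,.2246,1.4)
"
```

```text
tcp [0.36   0.3667 0.2242] head 172.58 TURNz -8.82 SHIFT x -140.7 y 44.7 z -0.4 j1,j6 [0.65 0.78] w 1.0 tilt [0. 0.] t 38.4
```

>>> step_arm(
  deltas=[
    [[0,0,0],[0,0,-4.4],0.0854],
    [[0,0,0],[0,0,-4.4],0.0854],
    [[-0.0281,0.009,0],[0,0,0],0.0854],
    [[-0.0281,0.009,0],[0,0,0],0.0854],
    [[-0.0281,0.009,0],[0,0,0],0.0854],
    [[-0.0281,0.009,0],[0,0,0],0.0854],
    [[-0.0281,0.009,0],[0,0,0],0.0854],
    [[0,0,0.03],[0,0,0],0.0854],
    [[0,0,0.03],[0,0,0],0.0854],
    [[0,0,0.03],[0,0,0],0.0854],
    [[0,0,0],[0,0,0],0.0854],
    [[0,0,0],[0,0,0],0.0854],
  ],
)

```text
clock: 39.42
tcp_pos: [0.4988, 0.4126, 0.1336]
orientation: [-0.001, -0.011, 1.0, -0.001]
wrist_force: [0.8, -0.1, 1.3]
width: 0.995
grip_force: 0.0
```

```bash
python3 -c "
from h import *
plan(.4995,.4148,.0055,1.4)
"
```

```text
tcp [0.4988 0.4126 0.1336] head -178.77 TURNz -0.17 SHIFT x -0.7 y 2.2 z 128.1 j1,j6 [0.58 0.56] w 0.995 tilt [-0.003  0.002] t 39.4
```

>>> step_arm(
  deltas=[
    [[-0.0007,0.0018,0.03],[0,0,-0.2],0.0854],
    [[0,0,0.03],[0,0,0],0.0854],
    [[0,0,0.03],[0,0,0],0.0854],
    [[0,0,0.025],[0,0,0],0.0854],
    [[0,0,0.012],[0,0,0],0.0854],
    [[0,0,0],[0,0,0],0.0854],
    [[0,0,0],[0,0,0],0.07],
    [[0,0,0],[0,0,0],0.06],
    [[0,0,0],[0,0,0],0.052],
    [[0,0,0],[0,0,0],0.04],
    [[0,0,0],[0,0,0],0.04],
    [[0,0,0],[0,0,0],0.04],
  ],
)

```text
clock: 40.42
tcp_pos: [0.5017, 0.4168, 0.0094]
orientation: [0.002, -0.013, 1.0, 0.001]
wrist_force: [-0.0, -1.4, 7.8]
width: 0.548
grip_force: 63.1
```

>>> step_arm(
  deltas=[
    [[0,0,0],[0,0,0],0.04],
    [[0,0,0],[0,0,0],0.04],
    [[0,0,-0.002],[0,0,0],0.04],
    [[0,0,0],[0,0,0],0.04],
  ],
)

```text
clock: 40.75
tcp_pos: [0.5009, 0.4163, 0.0102]
orientation: [0.001, -0.013, 1.0, 0.0]
wrist_force: [-0.1, 0.9, -2.4]
width: 0.55
grip_force: 61.7
```

```bash
python3 -c "
from h import *
plan(.4995,.4148,.0055,1.4);print(monitor.read_state()['wrist_force'])
"
```

```text
tcp [0.5009 0.4163 0.0102] head -178.52 TURNz 0.08 SHIFT x 1.4 y -1.5 z 4.7 j1,j6 [0.58 0.56] w 0.55 tilt [ 0.001 -0.001] t 40.8
[-0.07523325  0.94645611 -2.40039971]
```

>>> step_arm(
  deltas=[
    [[-0.0012,0,-0.001],[0,0,0],0.04],
    [[-0.0012,0,0],[0,0,0],0.04],
    [[0,0,0],[0,0,0],0.04],
    [[0,0,0.002],[0,0,0],0.04],
    [[0,0,0.002],[0,0,0],0.04],
    [[0,0,0],[0,0,0],0.04],
    [[0,0,0],[0,0,0],0.04],
  ],
)

```text
clock: 41.33
tcp_pos: [0.5031, 0.4161, 0.0093]
orientation: [0.001, -0.013, 1.0, 0.0]
wrist_force: [-9.8, -7.3, 32.8]
width: 0.553
grip_force: 65.8
```

Down at 33 N. I'll ease up slightly, release, and go high on the way to green.

>>> step_arm(
  deltas=[
    [[0,0,-0.0012],[0,0,0],0.04],
    [[0,0,0],[0,0,0],0.055],
    [[0,0,0],[0,0,0],0.075],
    [[0,0,0],[0,0,0],0.0854],
    [[0,0,-0.01],[0,0,0],0.0854],
    [[0,0,-0.03],[0,0,0],0.0854],
    [[0,0,-0.04],[0,0,0],0.0854],
    [[0,0,-0.04],[0,0,0],0.0854],
    [[0,0,-0.04],[0,0,0],0.0854],
    [[0,0,-0.04],[0,0,0],0.0854],
    [[0,0,-0.02],[0,0,5.4],0.0854],
    [[0,0,0],[0,0,0],0.0854],
  ],
)

```text
clock: 42.33
tcp_pos: [0.5049, 0.4174, 0.2337]
orientation: [0.004, 0.037, 0.999, 0.003]
wrist_force: [0.3, 1.0, 0.0]
width: 0.995
grip_force: 0.0
```

```bash
python3 -c "
from h import *
plan(.503,-.4224,.22,-4.2)
"
```

```text
tcp [0.5049 0.4174 0.2337] head 175.79 TURNz -0.01 SHIFT x -59.6 y -837.7 z 13.7 j1,j6 [0.58 0.65] w 0.995 tilt [ 0.007 -0.005] t 42.3
```

>>> step_arm(
  deltas=[
    [[-0.0025,-0.0349,0],[0,0,0],0.0854],
    [[-0.0025,-0.0349,0],[0,0,0],0.0854],
    [[-0.0025,-0.0349,0],[0,0,0],0.0854],
    [[-0.0025,-0.0349,0],[0,0,0],0.0854],
    [[-0.0025,-0.0349,0],[0,0,0],0.0854],
    [[-0.0025,-0.0349,0],[0,0,0],0.0854],
    [[-0.0025,-0.0349,0],[0,0,0],0.0854],
    [[-0.0025,-0.0349,0],[0,0,0],0.0854],
    [[-0.0025,-0.0349,0],[0,0,0],0.0854],
    [[-0.0025,-0.0349,0],[0,0,0],0.0854],
    [[-0.0025,-0.0349,0],[0,0,0],0.0854],
    [[-0.0025,-0.0349,0],[0,0,0],0.0854],
  ],
)

```text
clock: 43.33
tcp_pos: [0.5035, -0.0054, 0.227]
orientation: [-0.0, 0.034, 0.999, 0.0]
wrist_force: [-0.1, -0.1, 0.0]
width: 1.003
grip_force: 0.0
```

>>> step_arm(
  deltas=[
    [[-0.0025,-0.0349,0],[0,0,0],0.0854],
    [[-0.0025,-0.0349,0],[0,0,0],0.0854],
    [[-0.0025,-0.0349,0],[0,0,0],0.0854],
    [[-0.0025,-0.0349,0],[0,0,0],0.0854],
    [[-0.0025,-0.0349,0],[0,0,0],0.0854],
    [[-0.0025,-0.0349,0],[0,0,0],0.0854],
    [[-0.0025,-0.0349,0],[0,0,0],0.0854],
    [[-0.0025,-0.0349,0],[0,0,0],0.0854],
    [[-0.0025,-0.0349,0],[0,0,0],0.0854],
    [[-0.0025,-0.0349,0],[0,0,0],0.0854],
    [[-0.0025,-0.0349,0],[0,0,0],0.0854],
    [[-0.0025,-0.0349,0],[0,0,0],0.0854],
  ],
)

```text
clock: 44.33
tcp_pos: [0.5048, -0.4252, 0.2268]
orientation: [-0.0, 0.034, 0.999, 0.0]
wrist_force: [1.5, -0.6, 1.3]
width: 1.0
grip_force: 0.0
```

>>> step_arm(
  deltas=[
    [[0,0,0.03],[0,0,0],0.0854],
    [[0,0,0.03],[0,0,0],0.0854],
    [[0,0,0.03],[0,0,0],0.0854],
    [[0,0,0],[0,0,0],0.0854],
    [[0,0,0],[0,0,0],0.0854],
    [[0,0,0],[0,0,0],0.0854],
  ],
)

```text
clock: 44.83
tcp_pos: [0.5059, -0.4241, 0.1388]
orientation: [0.0, 0.034, 0.999, -0.0]
wrist_force: [-0.4, 0.1, 0.4]
width: 0.998
grip_force: 0.0
```

```bash
python3 - <<'E'
from e import *
plan(.503,-.4224,.008,-4.2)
f=grab('scene')
es=np.arange(-22,23,4)*.8
print('yellow',[cross(f['img'],1,f,(499.2,414.4),1.5,d,36,0,es,'y') for d in(-48,52)],[cross(f['img'],1,f,(499.2,414.4),1.5,d,36,1,es,'y') for d in(-24,24)])
t=grab('top')
P=np.array([[.501+d,.4144,.036] for d in(.041,-.041)]);print(dots(t,proj(t,P),.036,2)[1],dots(f,proj(f,P),.036,2)[1])
E
```

```text
tcp [ 0.5059 -0.4241  0.1388] head 176.11 TURNz 0.31 SHIFT x 3.0 y 1.5 z 130.8 j1,j6 [-0.81 -0.74] w 0.998 tilt [0.001 0.001] t 44.8
yellow [-51.6, 49.5] [-23.5, 24.9]
(array([499. , 415.5]), np.float64(81.6), np.float64(1.6)) (array([496.7, 416.8]), np.float64(82.4), np.float64(1.7))
```

>>> step_arm(
  deltas=[
    [[0.0025,0.0015,0.03],[0,0,0.3],0.0854],
    [[0,0,0.03],[0,0,0],0.0854],
    [[0,0,0.03],[0,0,0],0.0854],
    [[0,0,0.025],[0,0,0],0.0854],
    [[0,0,0.015],[0,0,0],0.0854],
    [[0,0,0],[0,0,0],0.0854],
    [[0,0,0],[0,0,0],0.07],
    [[0,0,0],[0,0,0],0.06],
    [[0,0,0],[0,0,0],0.052],
    [[0,0,0],[0,0,0],0.04],
    [[0,0,0],[0,0,0],0.04],
    [[0,0,0],[0,0,0],0.04],
  ],
)

```text
clock: 45.93
tcp_pos: [0.5042, -0.4232, 0.0096]
orientation: [0.001, 0.037, 0.999, -0.001]
wrist_force: [0.0, 0.6, 7.2]
width: 0.547
grip_force: 62.9
```

>>> step_arm(
  deltas=[
    [[0,0,0],[0,0,0],0.04],
    [[0,0,0],[0,0,0],0.04],
    [[0,0,-0.002],[0,0,0],0.04],
    [[0,0,-0.001],[0,0,0],0.04],
    [[0,0,0],[0,0,0],0.04],
    [[0,0,0],[0,0,0],0.04],
  ],
)

```text
clock: 46.43
tcp_pos: [0.503, -0.4221, 0.0104]
orientation: [0.0, 0.037, 0.999, -0.0]
wrist_force: [-0.9, -0.0, -1.5]
width: 0.549
grip_force: 61.7
```

```bash
python3 -c "
from h import *
plan(.505,-.4224,.008,-4.1);print(monitor.read_state()['wrist_force'])
"
```

```text
tcp [ 0.503  -0.4221  0.0104] head 175.78 TURNz -0.12 SHIFT x -2.0 y -0.2 z 2.4 j1,j6 [-0.81 -0.74] w 0.549 tilt [0. 0.] t 46.4
[-0.89765129 -0.03290317 -1.50405006]
```

>>> step_arm(
  deltas=[
    [[-0.0012,0,0],[0,0,0],0.04],
    [[-0.0014,0,0],[0,0,0],0.04],
    [[0,0,0],[0,0,0],0.04],
    [[0,0,0.001],[0,0,0],0.04],
    [[0,0,0.001],[0,0,0],0.04],
    [[0,0,0],[0,0,0],0.04],
    [[0,0,0],[0,0,0],0.04],
  ],
)

```text
clock: 47.02
tcp_pos: [0.5058, -0.4223, 0.0095]
orientation: [0.0, 0.037, 0.999, -0.0]
wrist_force: [-2.8, 4.1, 12.3]
width: 0.548
grip_force: 63.2
```

>>> step_arm(
  deltas=[
    [[0,0,0],[0,0,0],0.055],
    [[0,0,0],[0,0,0],0.075],
    [[0,0,0],[0,0,0],0.0854],
    [[0,0,-0.01],[0,0,0],0.0854],
    [[0,0,-0.03],[0,0,0],0.0854],
    [[0,0,-0.04],[0,0,0],0.0854],
    [[0,0,-0.04],[0,0,0],0.0854],
    [[0,0,-0.04],[0,0,0],0.0854],
    [[0,0,-0.04],[0,0,0],0.0854],
    [[0.03,0,0],[0,0,0],0.0854],
    [[0.03,0,0],[0,0,0],0.0854],
    [[0.03,0,0],[0,0,0],0.0854],
  ],
)

```text
clock: 48.02
tcp_pos: [0.4154, -0.4157, 0.2096]
orientation: [0.001, 0.036, 0.999, -0.001]
wrist_force: [-0.8, -1.0, -0.2]
width: 1.002
grip_force: 0.0
```

>>> step_arm(
  deltas=[
    [[0.01,0.035,0],[0,0,0],0.0854],
    [[0.01,0.035,0],[0,0,0],0.0854],
    [[0.01,0.035,0],[0,0,0],0.0854],
    [[0.01,0.035,0],[0,0,0],0.0854],
    [[0.01,0.035,0],[0,0,0],0.0854],
    [[0,0,0],[0,0,0],0.0854],
    [[0,0,0],[0,0,0],0.0854],
    [[0,0,0],[0,0,0],0.0854],
  ],
)

```text
clock: 48.68
tcp_pos: [0.3794, -0.2379, 0.209]
orientation: [0.001, 0.037, 0.999, -0.001]
wrist_force: [0.2, -0.9, -0.3]
width: 0.997
grip_force: 0.0
```

```bash
python3 - <<'E'
from e import *
f=grab('scene');t=grab('top')
es=np.arange(-22,23,4)*.8
for nm,c,h,l in(('green',(503.5,-422.5),-4,60),('yellow',(499.2,414.4),1.5,100),('blue',(562.3,209),-7.5,140)):
  P=np.array([[c[0]+d*np.cos(np.radians(h)),c[1]+d*np.sin(np.radians(h)),36] for d in(l/2-8.7,8.7-l/2)])/1000
  print(nm,[cross(f['img'],1,f,c,h,d,36,0,es,'') for d in(-l/2,l/2)],[cross(f['img'],1,f,c,h,d,36,1,es,'') for d in(-24,24)],*[dots(g,proj(g,P),.036,2)[1] for g in(f,t)])
print('strip in box', f['img'][218,265], mask(f,'orange',(240,190,290,240),smin=60,vmin=20).sum()/255)
i0=cv2.imread('pics/top0.png')[...,::-1]; i0=cv2.resize(i0,(512,384),interpolation=cv2.INTER_AREA)
for n,b in(('purple',(276,140,298,160)),('red',(212,232,232,254))):
  a=cv2.cvtColor(i0[b[1]:b[3],b[0]:b[2]],cv2.COLOR_RGB2GRAY);c=cv2.cvtColor(t['img'][b[1]:b[3],b[0]:b[2]],cv2.COLOR_RGB2GRAY)
  print(n,cv2.phaseCorrelate(a.astype(np.float32),c.astype(np.float32)),monitor.read_state()['clock'])
E
```

```text
green [-31.1, 29.7] [-27.8, 24.6] (array([ 502.1, -421.7]), np.float64(42.2), np.float64(-4.6)) (array([ 504.6, -422.1]), np.float64(41.6), np.float64(-4.2))
yellow [-51.8, 49.5] [-23.4, 24.8] (array([496.7, 416.8]), np.float64(82.4), np.float64(1.7)) (array([499. , 415.5]), np.float64(81.7), np.float64(1.6))
blue [-71.5, 69.4] [-25.4, 22.8] (array([559.8, 209.8]), np.float64(122.7), np.float64(-7.8)) (array([562.7, 208.4]), np.float64(121.7), np.float64(-7.5))
strip in box [65 52 43] 115.0
purple ((-0.26227490134901643, -0.11917874799044803), 0.8013295849164327) 48.7833
red ((0.42823925725954837, -0.40954913017046657), 0.8222429285446803) 48.7833
```

All the cartridges are within about 1 mm of centre, the strip is in the box, and the tubes are unmoved.

```bash
python3 -c "
from h import *
print(order.hand_in())"
```

```text
the job is handed in; nothing more can be done
None
```

I handed the job in at about 49 s. The strip is in the catch box, after it jammed in the chute mouth and I freed it with a finger (wrist force reached about 91 N). The green, yellow and blue cartridges sit in their own bays about 1 mm off centre, green and yellow after a second, corrective placing, and both tubes still stand where they were.

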